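# Gauge the depth of the test coil's probe tube

### The arm

A 6-joint arm with a two-finger parallel gripper is mounted at the origin on a cart in front of the work surface, level with it; the furniture and walls round the work are solid. World frame = base frame: x ahead of the robot, y to its left, z up, the work surface at z = 0. Lengths are in m, angles in rad, forces in N, time in s.
With the tool pointing down it reaches from about 0.225 to 0.875 m from the base axis. Payload 3.4 kg.
Tool frame: the origin (TCP) lies at the very end of the fingers, on their centre line; the grasp point (between the pads) lies 19 mm behind it; z points along the fingers, x is the direction in which the jaws open and shut, and the axes are right-handed (so a half turn about z gives the same grasp; the last joint's range is limited). The gripper opens to 85 mm and grips with 20 to 120 N. Pads are 22 mm wide; open, the fingers measure 114 mm over their backs; the gripper's body (76 mm by 85 mm) begins 54 mm behind the grasp point. The pads swing forward as they close: fully open they stand 13 mm farther back than shut.
Start: joints at [-1.411, 0.276, 1.505, -0, 1.361, -0.121], TCP at [0.159, -0.553, 0.231] pointing down, gripper open.
Joint ranges: [-2.89, 2.89], [-0.75, 2.08], [0.22, 2.7], [-1.18, 4.32], [0.11, 2.71], [-2.7, 2.7]. Speed limits (rad/s): [2.57, 2.57, 3.14, 3.14, 3.14, 3.14].

### API

Orientations are given as a unit quaternion [w, x, y, z].
In Python, from rig import manip gives the robot as it stands.
- The arm moves only by the tool send_rows, never from a script. Its argument "increments" is a list of rows, each a list of 5 numbers: the opening, from 0 (shut) to 1 (fully open), then the shift along the tool's x, y, z in m, then the turn about the tool's z in rad. A call has 1 to 8 rows; each row shifts and turns the commanded pose from where the row before left it, along the tool's axes as they then stand; what a row does not reach is not made up. A row lasts 1/8 s, in which the tool goes at most 62.5 mm and 10.7 degrees, less where a joint would pass 70% of its speed; a pose out of reach is approached as far as the arm can. A call is refused whole if a number of a shift passes 0.0625 or a number of a turn 0.188, either way. A call with a gripper value outside its range is refused whole. The fingers move at their own pace and stop on an object; "squeeze" is the grip in N (left out, the last holds). Time passes only in rows, so rows that do not move let the fingers close. It gives the time, the measured TCP pose, the force and the opening at its end, in the units of the state.
- manip.get_state(): the state, without advancing time (a new reading comes with each control period).
- manip.get_image(name): name is "scene" or "top" or "wrist"; returns the picture (384x512x3 uint8, red, green, blue); there is no depth.
- manip.calibration(name): a dict with "fx", "fy", "cx", "cy" (pixels), "distortion" ([k1, k2, p1, p2, k3] as OpenCV has them; the pictures are not rectified), "camera_from_world" (4x4, takes a point from world to camera coordinates). Camera axes: x right, y up, looking along -z (the intrinsics and any distortion apply to the point x, -y, -z); pixel columns grow to the right and rows downward; lengths in m; the calibration is good to about 2 mm. A picture is of the moment at which its call begins: read the wrist's pose just before it. calibration takes no time and is no camera call; for the wrist camera it gives the pose at the moment of the call.
- manip.sign_off(): hands the job in, once; it reports no verdict.
The state is a dict: "clock": time; "qpos": joint angles; "qd": joint speeds; "effort": joint torques, N m; "position": TCP position; "ee_rot": TCP orientation; "contact_force": force on the tool from outside, world axes, zero at the start; "moment": the same for the moment, N m; "width": finger opening in m.
Only numpy, scipy, OpenCV 4.12 (cv2) and the standard library are available. Lean on these libraries where they do the work, as an engineer would, in place of code of your own. Each camera call takes 0.05 s, during which the arm holds its last target.

### The job

Take the depth of the test coil's probe tube before the probe goes in: lift the depth gauge off its rest, slide it gently into the slanting guide tube until its collar sits flat on the mouth of the tube, then draw it all the way out without disturbing the plunger, which keeps the reading. Finish still holding the gauge by its handle, level and still, at least 15 cm above the open part of the table in front of the recorder and the meter, with the tip at least 10 cm from the mouth of the tube, so that the plunger can be read. Leave the coil's end stop and the things lying about as they are.

Things in the scene. Friction and masses are not known exactly. Their poses are not given: they have to be found in the camera images.
- gauge: depth gauge lying level on a wooden rest, 0.17 kg: square dark handle bar, round steel collar, thin steel stem, brass plunger at the tip. Origin on its axis in the middle of the handle's free part (grip here); x along the axis to the tip, z up as it lies. Handle 14 mm square from x = -57 to 47 mm (end cap to -64), collar 28 mm dia. from 45 to 51, stem 10 mm dia. from 51 to 141, nose tapered
- collar_face (a point): centre of the collar's front face (the one that sits on the tube's mouth), on the gauge's axis 51 mm ahead of its origin
- gauge_tip (a point): rounded end of the brass plunger (6 mm dia.), foremost point of the gauge, on its axis 177 mm ahead of its origin less the plunger joint
- plunger (a joint): how far (m) the plunger is pushed back into the stem: 0 fully out (36 mm stand out), 0.028 fully in. About 2 N of friction; it stays where it is left. Starts nearly out (0 to 0.003); with the collar seated the end stop has pushed it to 0.008 + the end_stop value, which is the reading
- rest: fixed wooden gauge rest: base 196 x 52 x 10 mm, two posts 11 mm thick, 40 mm wide, with notches open above, carry the gauge's axis level 45 mm above the table. Origin on the table below the gauge's origin (which may lie 2 mm along), x along the gauge to its tip; posts at x = -48 mm (under the handle) and 100 mm (under the stem), so the handle is free from -42 to 45 mm
- stand: fixed tilt stand, wooden base 210 x 110 mm on the table, with the copper test coil (square black flanges 68 mm) on a board that slopes at 30 degrees. Origin under the middle of the base; x runs level in the direction in which the tube goes down.
- guide_tube: aluminium guide tube through the coil's axis, outside 22 mm, bore 13 mm, closed inside by the end stop. Origin at the centre of its mouth, 135 mm above the table on the high side of the coil; x runs down the tube, 30 degrees below level. Its first 25 mm stand free before the coil's flange, whose edges are 34 mm from the axis; nothing stands higher above the tube
- stop_face (a point): front face of the brass end stop inside the tube, 118 mm from the mouth less the end_stop joint (so 104 to 118 mm deep)
- end_stop (a joint): setting of the end stop in m, 0 (deepest) to 0.014 (nearest to the mouth); it is stiff (150 N) and must stay as it is; its knurled head stands behind the lower end of the tube
- driver: screwdriver 160 mm long beside the stand, a bystander; origin under its middle
- eraser: eraser 20 x 42 x 12 mm, a bystander; origin under its middle
- bobbin_b: small wire bobbin, 31 mm across, 24 mm high, standing on the table, a bystander; origin under its middle
- can: film can 32 mm thick, 50 mm long, lying, a bystander; origin under its middle
- cap: black terminal cap 24 mm across, 17 mm high, a bystander; origin under its middle

How it is judged:
By the outcome, as a careful person would: the job done as asked, in the order asked, and still so for the second after the job is handed in, while the arm keeps its last pose, push and grip.
It also fails if it takes over 48 s, if anything falls off the work surface, if the arm or the gripper's body presses on something with over 40 N, if the wrist force passes 120 N, or if a joint passes its speed limit or range.

## Working session

There is one attempt and no reset: what is moved stays moved. The work goes in short steps, Python scripts to look and compute and a tool call to move; the robot and the scene stay as the last step left them, time stands still between calls to the robot, and variables do not carry over. Pictures are saved under pics/ and viewed, and the job is handed in when it is done.

Besides the shell and the picture viewer there is one more tool, called after ">>>" by a JSON object that holds its "name" and its "arguments", one argument or row to a line. send_rows: Moves the arm, as the interface text tells. Its arguments: {"type":"object","properties":{"increments":{"type":"array","items":{"type":"array","items":{"type":"number"}}},"squeeze":{"type":"number"}},"required":["increments"]}

```bash
ls -la; mkdir -p pics; python3 - <<'E'
from rig import manip
import cv2
print(manip.get_state())
for n in ["scene","top","wrist"]:
    c=manip.calibration(n); print(n,{k:(v if k!='camera_from_world' else [[round(float(x),4) for x in r] for r in v]) for k,v in c.items()})
    im=manip.get_image(n); cv2.imwrite(f"pics/{n}0.png",im[:,:,::-1])
print(dir(manip))
E
```

```text
total 12
drwxr-xr-x  3 agent agent 4096 Dec  7 13:21 .
drwxr-xr-x 23 root  root  4096 Dec  7 13:21 ..
drwxr-xr-x  2 agent agent 4096 Dec  7 13:21 pics
{'clock': 0.0, 'qpos': array([-1.41100552e+00,  2.76613566e-01,  1.50614168e+00, -1.77926523e-06,
        1.36071600e+00, -1.20998575e-01]), 'qd': array([-0.00130796,  0.00107268,  0.00047549,  0.0015735 ,  0.00054286,
       -0.00034616]), 'effort': array([ 1.84603428e-03, -4.16767430e+01, -2.45798564e+01,  1.11042605e-04,
        1.09550427e-02, -1.41862492e-05]), 'position': array([ 0.15924956, -0.55194845,  0.23042573]), 'ee_rot': array([-6.50550791e-04,  7.99097439e-01, -6.01200799e-01, -6.77544364e-04]), 'contact_force': array([-0.46369089,  0.31708995,  0.36770136]), 'moment': array([-0.02212155,  0.00934771,  0.00745595]), 'width': 0.08595769835029775}
scene {'fx': 460.1859909792927, 'fy': 460.1859909792927, 'cx': 256.6958602457842, 'cy': 190.83006298208707, 'distortion': array([-0.15136734,  0.        ,  0.        ,  0.        ,  0.        ]), 'camera_from_world': [[-0.7466, -0.665, 0.0179, 0.4246], [0.3634, -0.3851, 0.8483, -
[... 484 characters left out ...]
355833, 'cy': 190.90660833892252, 'distortion': array([-0.02853308,  0.        ,  0.        ,  0.        ,  0.        ]), 'camera_from_world': [[0.2771, -0.9608, -0.002, -0.5747], [0.9153, 0.2646, -0.3038, 0.038], [0.2924, 0.0823, 0.9527, -0.3805], [0.0, 0.0, 0.0, 1.0]]}
['MotionError', '__class__', '__delattr__', '__dict__', '__dir__', '__doc__', '__eq__', '__format__', '__ge__', '__getattribute__', '__getstate__', '__gt__', '__hash__', '__init__', '__init_subclass__', '__le__', '__lt__', '__module__', '__ne__', '__new__', '__reduce__', '__reduce_ex__', '__repr__', '__setattr__', '__sizeof__', '__str__', '__subclasshook__', '__weakref__', 'calibration', 'get_image', 'get_state', 'sign_off']
```

View pics/scene0.png

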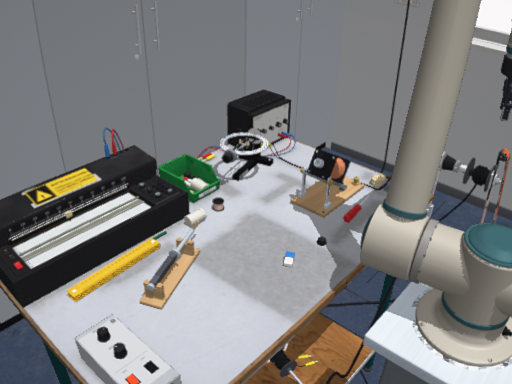

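View pics/top0.png

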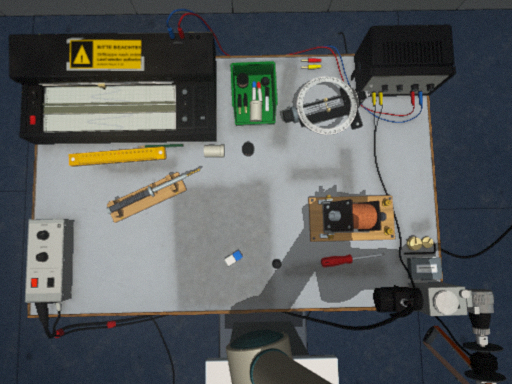

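View pics/wrist0.png

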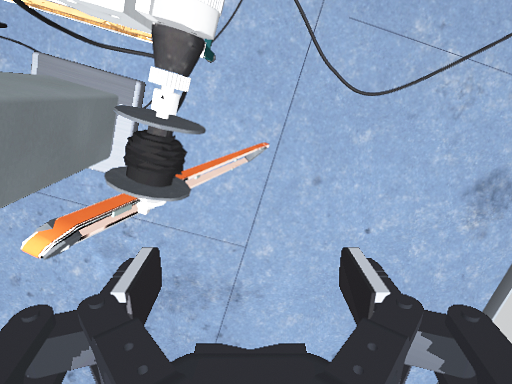

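>>> {"name": "send_rows", "arguments": {
  "increments": [
    [1,0,0,-0.0625,0],
    [1,0,0,-0.0625,0],
    [1,0,0,-0.0625,0],
    [1,0,0,-0.0625,0],
    [1,0,0,-0.0625,0],
    [1,0,0,-0.0625,0],
    [1,0,0,-0.0625,0],
    [1,0,0,-0.0625,0]
  ]
}}

```text
clock: 1.15
position: [0.1497, -0.5208, 0.6652]
ee_rot: [0.006, 0.799, -0.601, 0.01]
contact_force: [-0.5, -1.0, 0.4]
width: 0.0851
```

```bash
python3 - <<'E'
from rig import manip
s=manip.get_state()
print({k:s[k] for k in('clock','qpos','qd','position','ee_rot','contact_force')})
from scipy.spatial.transform import Rotation as R
q=s['ee_rot'];print(R.from_quat([*q[1:],q[0]]).as_matrix().round(3))
E
```

```text
{'clock': 1.15, 'qpos': array([-1.42267216,  0.38576724,  0.22821834,  0.00814403,  2.50495305,
       -0.1259256 ]), 'qd': array([-0.06437132, -0.35657061, -0.06267869,  0.04595587,  0.09487588,
       -0.02648638]), 'position': array([ 0.1496619 , -0.52077989,  0.66521237]), 'ee_rot': array([ 0.00621575,  0.79900322, -0.60121534,  0.00976418]), 'contact_force': array([-0.52897086, -0.95146809,  0.37317404])}
[[ 0.277 -0.961  0.008]
 [-0.961 -0.277 -0.022]
 [ 0.023 -0.002 -1.   ]]
```

>>> {"name": "send_rows", "arguments": {
  "increments": [
    [1,0,0,-0.0625,0],
    [1,0,0,-0.0625,0],
    [1,0,0,-0.0625,0],
    [1,0,0,-0.0625,0]
  ]
}}

```text
clock: 1.65
position: [0.1212, -0.4198, 0.7414]
ee_rot: [0.041, 0.797, -0.6, 0.054]
contact_force: [-0.4, -0.8, 0.4]
width: 0.0851
```

```bash
cat > st.py <<'E'
from rig import manip
from scipy.spatial.transform import Rotation as R
import numpy as np, json
np.set_printoptions(precision=4,suppress=True)
s=manip.get_state()
for k in('clock','qpos','qd','position','contact_force','moment','width'): print(k,s[k])
q=s['ee_rot'];M=R.from_quat([*q[1:],q[0]]).as_matrix();print(M)
print('tilt deg',np.degrees(np.arccos(-M[2,2])))
open('log.jsonl','a').write(json.dumps([s['clock'],list(s['qpos']),list(s['position']),list(q),list(s['qd'])])+'\n')
E
python3 st.py
```

```text
clock 1.65
qpos [-1.4696  0.2299  0.2213  0.0434  2.5567 -0.1419]
qd [-0.1195 -0.2889  0.0007  0.0888  0.1017 -0.034 ]
position [ 0.1212 -0.4198  0.7414]
contact_force [-0.3837 -0.8466  0.3731]
moment [ 0.082   0.0165 -0.0412]
width 0.08514278000576793
[[ 0.2746 -0.9608  0.0373]
 [-0.952  -0.2772 -0.1298]
 [ 0.1351  0.0002 -0.9908]]
tilt deg 7.762182947133472
```

```bash
python3 - <<'E'
import cv2
t=cv2.imread('pics/top0.png'); s=cv2.imread('pics/scene0.png')
def crop(im,x0,y0,w,h,k,n):
    cv2.imwrite(n,cv2.resize(im[y0:y0+h,x0:x0+w],None,fx=k,fy=k,interpolation=cv2.INTER_CUBIC))
crop(t,95,135,130,95,6,'pics/c_top_g.png')
crop(t,295,180,110,75,7,'pics/c_top_t.png')
crop(s,130,195,100,120,5,'pics/c_sc_g.png')
crop(s,280,130,120,95,6,'pics/c_sc_t.png')
E
```

```text
(no output)
```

View pics/c_top_g.png

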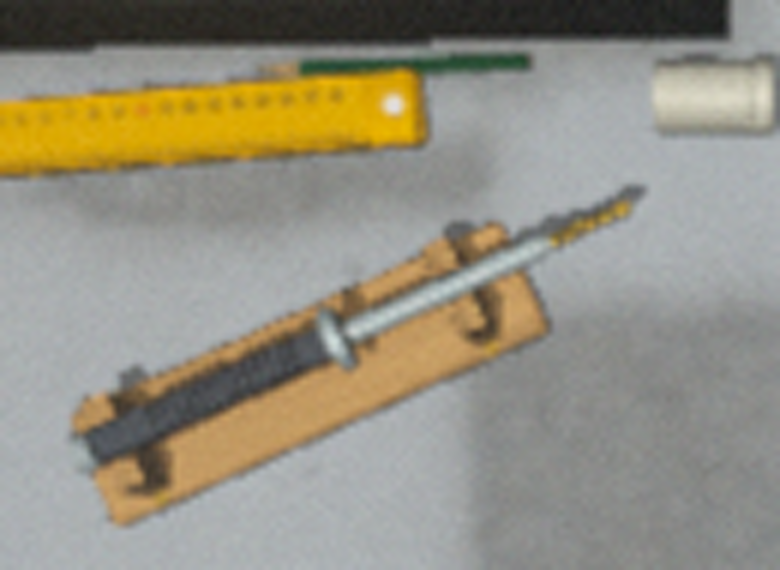

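View pics/c_top_t.png

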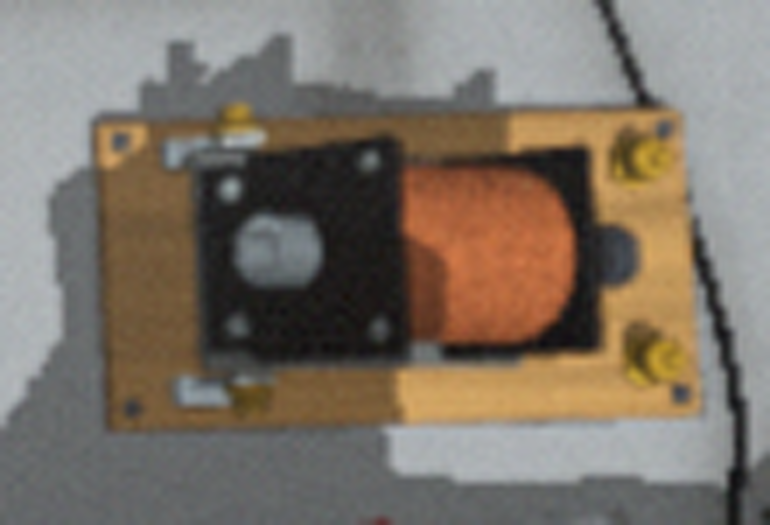

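View pics/c_sc_g.png

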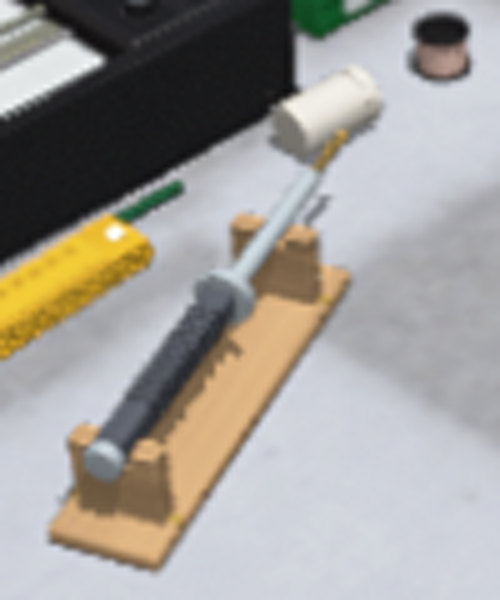

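View pics/c_sc_t.png

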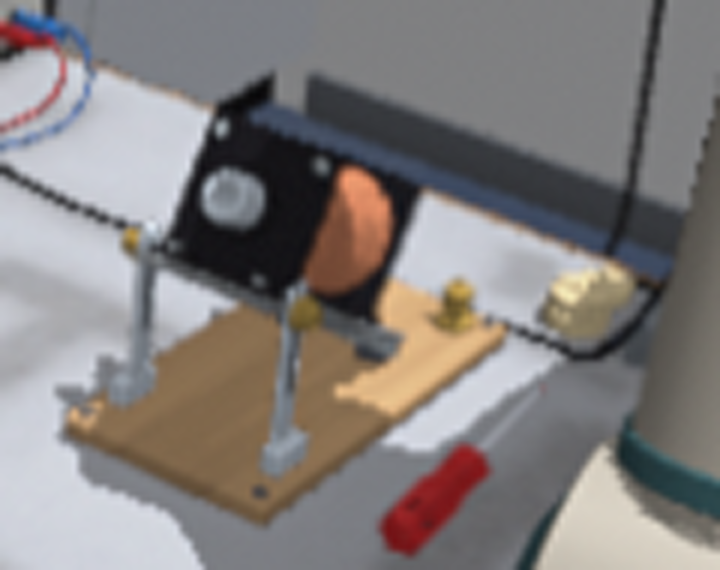

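```bash
cat > cam.py <<'E'
from rig import manip
import numpy as np, cv2
np.set_printoptions(precision=4,suppress=True)
def ray(name,px,c=None):
    c=c or manip.calibration(name)
    K=np.array([[c['fx'],0,c['cx']],[0,c['fy'],c['cy']],[0,0,1]])
    u=cv2.undistortPoints(np.array(px,float).reshape(-1,1,2),K,c['distortion']).reshape(-1,2)
    T=np.array(c['camera_from_world']);Rm=T[:3,:3];C=-Rm.T@T[:3,3]
    d=np.c_[u[:,0],-u[:,1],-np.ones(len(u))]@Rm
    return C,d/np.linalg.norm(d,axis=1)[:,None]
def onz(name,px,z,c=None):
    C,d=ray(name,px,c); z=np.broadcast_to(z,len(d)); return C+d*((z-C[2])/d[:,2])[:,None]
def proj(name,P,c=None):
    c=c or manip.calibration(name)
    K=np.array([[c['fx'],0,c['cx']],[0,c['fy'],c['cy']],[0,0,1]])
    T=np.array(c['camera_from_world']);p=np.atleast_2d(P)@T[:3,:3].T+T[:3,3]
    p=p*[1,-1,-1]
    return cv2.projectPoints(p.reshape(-1,1,3),np.zeros(3),np.zeros(3),K,c['distortion'])[0].reshape(-1,2)
E
python3 - <<'E'
from cam import *
t=lambda P,o,k:[(x/k+o[0],y/k+o[1]) for x,y in P]
g=onz('top',t([(82,447),(347,333),(643,190)],(95,135),6),.045)
print(g); d=g[2]-g[0]; print(np.linalg.norm(d),np.linalg.norm(g[1]-g[0]),np.degrees(np.arctan2(d[1],d[0])))
gs=onz('scene',t([(100,460),(237,292),(343,133)],(130,195),5),.045)
print(gs); d=gs[2]-gs[0];print(np.linalg.norm(d),np.degrees(np.arctan2(d[1],d[0])))
m=onz('top',t([(253,251)],(295,180),7),.135);print('mouth top',m)
ms=onz('scene',t([(226,200)],(280,130),6),.135);print('mouth scene',ms)
# triangulate mouth
b=onz('top',t([(95,123),(683,110),(702,412),(108,432)],(295,180),7),.012)
print(b, np.linalg.norm(b[1]-b[0]),np.linalg.norm(b[2]-b[1]),b.mean(0))
for i,j in((0,1),(3,2)):
    d=b[j]-b[i];print(np.degrees(np.arctan2(d[1],d[0])))
d=b[3]-b[0];print(np.degrees(np.arctan2(d[1],d[0])));d=b[2]-b[1];print(np.degrees(np.arctan2(d[1],d[0])))
E
```

```text
[[0.5141 0.3809 0.045 ]
 [0.5577 0.2761 0.045 ]
 [0.6136 0.1572 0.045 ]]
0.24479618936403086 0.11351591946969301 -66.02480034117633
[[0.5126 0.3825 0.045 ]
 [0.553  0.277  0.045 ]
 [0.6069 0.1659 0.045 ]]
0.23615679900720582 -66.46838547374222
mouth top [[ 0.4822 -0.1322  0.135 ]]
mouth scene [[ 0.4788 -0.1268  0.135 ]]
[[ 0.5364 -0.1035  0.012 ]
 [ 0.5367 -0.3141  0.012 ]
 [ 0.4294 -0.314   0.012 ]
 [ 0.427  -0.1038  0.012 ]] 0.21060422863105605 0.10728615038239721 [ 0.4824 -0.2088  0.012 ]
-89.91884688978242
-89.3488454683538
-179.80571183953518
179.95617144392696
```

```bash
cat > plan.py <<'E'
from rig import manip
from scipy.spatial.transform import Rotation as R
import numpy as np
def pose():
    s=manip.get_state();q=s['ee_rot'];return np.array(s['position']),R.from_quat([*q[1:],q[0]]).as_matrix()
def plan(target,turn,n,start=None,op=1,p=None,M=None):
    if p is None: p,M=pose()
    p=np.array(p);rows=[];tp=np.array(target)
    for i in range(n):
        d=(tp-p)/(n-i); l=M.T@d; l=l.round(4); t=round(turn/n,4)
        rows.append([op,*l.tolist(),t]); p=p+M@l; M=M@R.from_euler('z',t).as_matrix()
    print('step',np.linalg.norm(d)*1000,'end',p.round(4)); 
    for i in range(0,n,8): print(rows[i:i+8])
    return p,M
E
python3 st.py; python3 - <<'E'
from plan import *
import numpy as np
p,M=pose(); print(np.degrees(np.arctan2(M[1,0],M[0,0])))
plan([.537,.323,.23],-1.705,16)
E
```

```text
clock 1.65
qpos [-1.4696  0.2299  0.2213  0.0434  2.5567 -0.1419]
qd [-0.1195 -0.2889  0.0007  0.0888  0.1017 -0.034 ]
position [ 0.1212 -0.4198  0.7414]
contact_force [-0.3837 -0.8466  0.3731]
moment [ 0.082   0.0165 -0.0412]
width 0.08514278000576793
[[ 0.2746 -0.9608  0.0373]
 [-0.952  -0.2772 -0.1298]
 [ 0.1351  0.0002 -0.9908]]
tilt deg 7.762182947133472
-73.90750571761893
step 62.1490741456158 end [0.537 0.323 0.23 ]
[[1, -0.0414, -0.0378, 0.0266, -0.1066], [1, -0.0371, -0.042, 0.0266, -0.1066], [1, -0.0324, -0.0457, 0.0266, -0.1066], [1, -0.0274, -0.0489, 0.0266, -0.1066], [1, -0.022, -0.0516, 0.0266, -0.1066], [1, -0.0164, -0.0536, 0.0266, -0.1066], [1, -0.0106, -0.0551, 0.0266, -0.1066], [1, -0.0047, -0.0559, 0.0266, -0.1066]]
[[1, 0.0013, -0.0561, 0.0266, -0.1066], [1, 0.0072, -0.0556, 0.0266, -0.1066], [1, 0.0131, -0.0545, 0.0266, -0.1066], [1, 0.0189, -0.0528, 0.0266, -0.1066], [1, 0.0244, -0.0505, 0.0266, -0.1066], [1, 0.0296, -0.0476, 0.0267, -0.1066], [1, 0.0345, -0.0442, 0.0266, -0.1066], [1, 0.039, -0.0404, 0.0267, -0.1066]]
```

>>> {"name": "send_rows", "arguments": {
  "increments": [
    [1,-0.041,-0.038,0.0265,-0.107],
    [1,-0.037,-0.042,0.0265,-0.107],
    [1,-0.0325,-0.0455,0.0265,-0.107],
    [1,-0.0275,-0.049,0.0265,-0.107],
    [1,-0.022,-0.0515,0.0265,-0.107],
    [1,-0.0165,-0.0535,0.0265,-0.107],
    [1,-0.0105,-0.055,0.0265,-0.107],
    [1,-0.0045,-0.056,0.0265,-0.107]
  ]
}}

```text
clock: 2.65
position: [0.331, -0.0582, 0.4925]
ee_rot: [0.058, 0.973, -0.221, 0.034]
contact_force: [0.7, -0.8, 0.3]
width: 0.0855
```

```bash
python3 st.py; python3 - <<'E'
from plan import *
p,M=pose()
az=np.degrees(np.arctan2(M[1,0],M[0,0]));print(az)
plan([.537,.323,.23],-np.radians(23.8-az),8)
E
```

```text
clock 2.65
qpos [-0.257  -0.1681  1.3686 -0.1196  1.8676  0.1506]
qd [ 1.3982  0.1809  0.4965 -0.1024 -0.5256  0.5681]
position [ 0.331  -0.0582  0.4925]
contact_force [ 0.705  -0.8182  0.3389]
moment [ 0.0348 -0.0429  0.058 ]
width 0.0855166191168036
[[ 0.9    -0.4341  0.0396]
 [-0.4262 -0.8955 -0.1283]
 [ 0.0912  0.0986 -0.9909]]
tilt deg 7.719191274529682
-25.342032898749157
step 63.3411577625975 end [0.537 0.323 0.23 ]
[[1, -0.0001, -0.0571, 0.0274, np.float64(-0.1072)], [1, 0.006, -0.0568, 0.0274, np.float64(-0.1072)], [1, 0.012, -0.0558, 0.0274, np.float64(-0.1072)], [1, 0.0179, -0.0542, 0.0274, np.float64(-0.1072)], [1, 0.0236, -0.052, 0.0274, np.float64(-0.1072)], [1, 0.029, -0.0491, 0.0275, np.float64(-0.1072)], [1, 0.0341, -0.0458, 0.0274, np.float64(-0.1072)], [1, 0.0389, -0.0418, 0.0275, np.float64(-0.1072)]]
```

>>> {"name": "send_rows", "arguments": {
  "increments": [
    [1,0.0015,-0.056,0.0265,-0.107],
    [1,0.007,-0.0555,0.0265,-0.107],
    [1,0.013,-0.0545,0.0265,-0.107],
    [1,0.019,-0.053,0.0265,-0.107],
    [1,0.0245,-0.0505,0.0265,-0.107],
    [1,0.0295,-0.0475,0.0265,-0.107],
    [1,0.0345,-0.044,0.0265,-0.107],
    [1,0.037,-0.039,0.0265,-0.107]
  ]
}}

```text
clock: 3.65
position: [0.5431, 0.3088, 0.2391]
ee_rot: [0.066, 0.977, 0.203, 0.006]
contact_force: [0.2, -0.4, 0.7]
width: 0.0857
```

```bash
python3 - <<'E'
from rig import manip
manip.get_image('top')
import cv2,pickle
c=manip.calibration('wrist'); im=manip.get_image('wrist')
pickle.dump(c,open('w1.pkl','wb'))
cv2.imwrite('pics/w1.png',im[:,:,::-1])
E
python3 st.py
```

```text
clock 3.75
qpos [ 0.4835  0.3748  1.3576 -0.1295  1.4427  0.0924]
qd [-0.0333 -0.0803  0.0134 -0.0507  0.0872  0.0257]
position [0.5425 0.3105 0.2341]
contact_force [-1.3579 -0.4653 -0.9772]
moment [-0.0142  0.0636 -0.0154]
width 0.08554821044488314
[[ 0.9175  0.3965  0.031 ]
 [ 0.397  -0.9088 -0.1284]
 [-0.0228  0.1301 -0.9912]]
tilt deg 7.5893230615742615
```

View pics/w1.png

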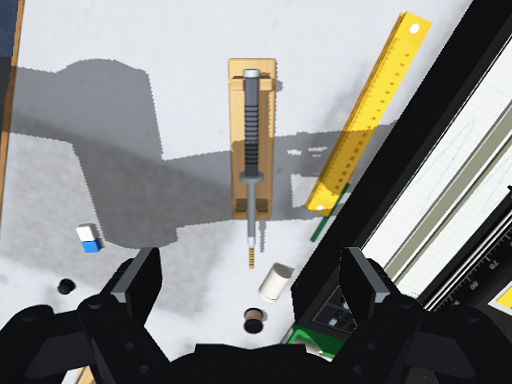

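```bash
python3 - <<'E'
import cv2
w=cv2.imread('pics/w1.png')
cv2.imwrite('pics/w1c.png',cv2.resize(w[50:280,190:310],None,fx=2.6,fy=2.6,interpolation=cv2.INTER_CUBIC)[:600])
E
```

```text
(no output)
```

View pics/w1c.png

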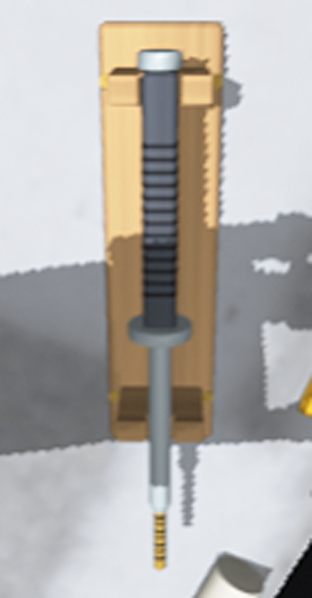

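```bash
python3 - <<'E'
from cam import *; import pickle
c=pickle.load(open('w1.pkl','rb'))
P=onz('wrist',[(251.5,71.5),(251.5,177.3),(251.2,268.8)],.045,c);print(P)
d=P[2]-P[0];print(np.linalg.norm(d),np.degrees(np.arctan2(d[1],d[0])))
u=d/np.linalg.norm(d)
print(P[0]+u*.064,P[1]-u*.051*1,P[2]-u*.1755)
from plan import pose
p,M=pose();print(p, 'tool y az',np.degrees(np.arctan2(M[1,1],M[0,1])))
E
```

```text
[[0.5144 0.3809 0.045 ]
 [0.5591 0.2796 0.045 ]
 [0.6103 0.1625 0.045 ]]
0.23853142061229266 -66.30722047886692
[0.5401 0.3223 0.045 ] [0.5386 0.3263 0.045 ] [0.5397 0.3232 0.045 ]
[0.5425 0.3105 0.2341] tool y az -66.42960591278428
```

```bash
python3 - <<'E'
from plan import *
p,M=pose(); z=M[:,2]
T=np.array([.539,.324,.045])+.019*z
a=T-.06*z
p1,M=plan(a,0.0,5,p=p,M=M)
plan(T,0.0,3,p=p1,M=M)
E
```

```text
step 29.98906237423806 end [0.5377 0.3292 0.0856]
[[1, 0.0013, -0.0076, 0.0289, 0.0], [1, 0.0013, -0.0077, 0.0289, 0.0], [1, 0.0013, -0.0076, 0.0289, 0.0], [1, 0.0013, -0.0077, 0.0289, 0.0], [1, 0.0012, -0.0076, 0.029, 0.0]]
step 19.974275959253156 end [0.5396 0.3215 0.0261]
[[1, 0.0, -0.0, 0.02, 0.0], [1, 0.0, -0.0, 0.02, 0.0], [1, 0.0, -0.0, 0.02, 0.0]]
```

>>> {"name": "send_rows", "arguments": {
  "increments": [
    [0.6,0.0013,-0.0076,0.029,0],
    [0.6,0.0013,-0.0076,0.029,0],
    [0.6,0.0013,-0.0076,0.029,0],
    [0.6,0.0013,-0.0077,0.029,0],
    [0.6,0.0012,-0.0077,0.029,0],
    [0.6,0,0,0.02,0],
    [0.6,0,0,0.02,0],
    [0.6,0,0,0.019,0]
  ]
}}

```text
clock: 4.75
position: [0.5411, 0.3178, 0.0329]
ee_rot: [0.066, 0.977, 0.2, 0.006]
contact_force: [0.2, -0.5, -0.1]
width: 0.0512
```

```bash
python3 - <<'E'
from rig import manip
import cv2,pickle
c=manip.calibration('wrist'); im=manip.get_image('wrist')
cv2.imwrite('pics/w2.png',im[:,:,::-1])
E
python3 st.py
```

```text
clock 4.8
qpos [ 0.4956  0.5371  1.6292 -0.1539  1.0129  0.1753]
qd [ 0.0047 -0.0067 -0.0045  0.0081  0.0671 -0.0061]
position [0.5396 0.3167 0.0304]
contact_force [-1.2639 -1.001  -0.9119]
moment [ 0.0259  0.0713 -0.0471]
width 0.05123330828019235
[[ 0.9197  0.3912  0.0337]
 [ 0.3921 -0.9107 -0.1296]
 [-0.02    0.1324 -0.991 ]]
tilt deg 7.697219493963744
```

View pics/w2.png

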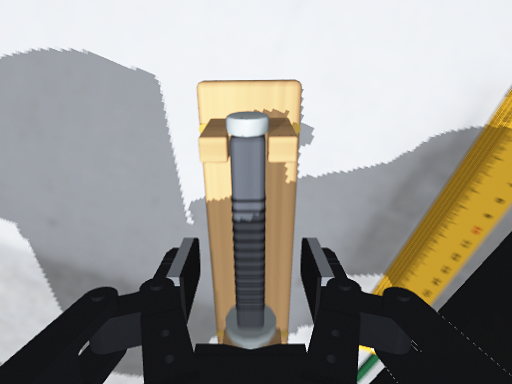

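>>> {"name": "send_rows", "arguments": {
  "increments": [
    [0.6,0,-0.004,0.002,0],
    [0,0,0,0,0],
    [0,0,0,0,0],
    [0,0,0,0,0],
    [0,0,0,0,0]
  ],
  "squeeze": 60
}}

```text
clock: 5.42
position: [0.5399, 0.3224, 0.0311]
ee_rot: [0.066, 0.977, 0.201, 0.006]
contact_force: [-2.5, -0.5, 6.8]
width: 0.0127
```

```bash
python3 st.py
```

```text
clock 5.425
qpos [ 0.5033  0.5382  1.6247 -0.154   1.0119  0.1811]
qd [ 0.0013  0.0009  0.0006  0.002   0.0014 -0.0021]
position [0.5399 0.3224 0.0311]
contact_force [-2.506  -0.4699  6.7583]
moment [-0.0728  0.2384  0.1204]
width 0.012724043886448011
[[ 0.9189  0.3926  0.0385]
 [ 0.3942 -0.9102 -0.1273]
 [-0.0149  0.1321 -0.9911]]
tilt deg 7.641742153779894
```

>>> {"name": "send_rows", "arguments": {
  "increments": [
    [0,0,0.002,-0.015,0],
    [0,0,0.004,-0.03,0],
    [0,0,0.008,-0.06,0],
    [0,0,0.004,-0.03,0]
  ]
}}

```text
clock: 5.92
position: [0.543, 0.3237, 0.17]
ee_rot: [0.066, 0.977, 0.201, 0.008]
contact_force: [0.7, 1.5, -1.8]
width: 0.0127
```

```bash
python3 st.py; python3 - <<'E'
from rig import manip
import cv2
im=manip.get_image('scene')[:,:,::-1]
cv2.imwrite('pics/s2.png',im)
im=manip.get_image('wrist')[:,:,::-1]
cv2.imwrite('pics/w3.png',im)
from plan import *
plan([0.02,.5,.60],-1.15,14)
E
```

```text
clock 5.925
qpos [ 0.5026  0.4176  1.4504 -0.1352  1.2996  0.1352]
qd [-0.0026 -0.1527 -0.3141  0.0256  0.5081 -0.0721]
position [0.543  0.3237 0.17  ]
contact_force [ 0.7275  1.515  -1.7584]
moment [0.1724 0.0215 0.0096]
width 0.012681648272138675
[[ 0.9192  0.3916  0.042 ]
 [ 0.3937 -0.9107 -0.1251]
 [-0.0107  0.1315 -0.9913]]
tilt deg 7.5836185773366935
step 50.01984169259348 end [0.02 0.5  0.6 ]
[[1, -0.0297, -0.0221, -0.0336, -0.0821], [1, -0.0278, -0.0244, -0.0336, -0.0821], [1, -0.0257, -0.0266, -0.0336, -0.0821], [1, -0.0234, -0.0286, -0.0336, -0.0821], [1, -0.021, -0.0304, -0.0336, -0.0821], [1, -0.0184, -0.0321, -0.0337, -0.0821], [1, -0.0157, -0.0335, -0.0336, -0.0821], [1, -0.0129, -0.0346, -0.0337, -0.0821]]
[[1, -0.01, -0.0356, -0.0336, -0.0821], [1, -0.0071, -0.0363, -0.0337, -0.0821], [1, -0.0041, -0.0367, -0.0336, -0.0821], [1, -0.001, -0.0369, -0.0337, -0.0821], [1, 0.002, -0.0369, -0.0336, -0.0821], [1, 0.005, -0.0366, -0.0337, -0.0821]]
```

View pics/s2.png

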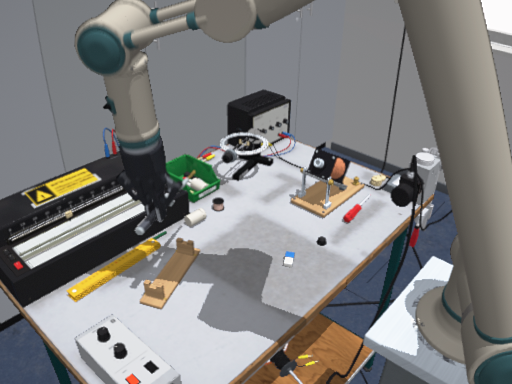

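View pics/w3.png

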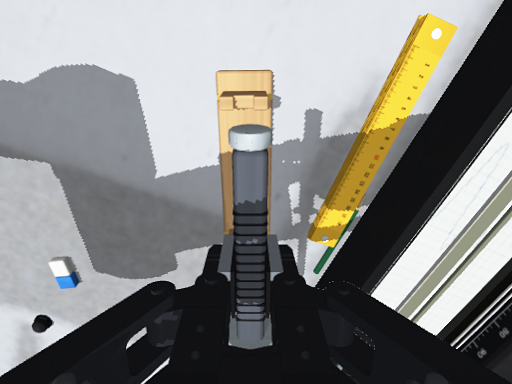

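>>> {"name": "send_rows", "arguments": {
  "increments": [
    [0,-0.03,-0.022,-0.0335,-0.082],
    [0,-0.028,-0.0245,-0.0335,-0.082],
    [0,-0.0255,-0.0265,-0.0335,-0.082],
    [0,-0.0235,-0.0285,-0.0335,-0.082],
    [0,-0.021,-0.0305,-0.0335,-0.082],
    [0,-0.0185,-0.032,-0.0335,-0.082],
    [0,-0.0155,-0.0335,-0.0335,-0.082],
    [0,-0.013,-0.0345,-0.0335,-0.082]
  ]
}}

```text
clock: 7.02
position: [0.2425, 0.424, 0.4115]
ee_rot: [0.065, 0.86, 0.506, -0.018]
contact_force: [-0.2, 1.1, -2.7]
width: 0.0125
```

>>> {"name": "send_rows", "arguments": {
  "increments": [
    [0,-0.01,-0.0355,-0.0335,-0.082],
    [0,-0.007,-0.0365,-0.0335,-0.082],
    [0,-0.004,-0.0365,-0.0335,-0.082],
    [0,-0.001,-0.037,-0.0335,-0.082],
    [0,0.002,-0.037,-0.0335,-0.082],
    [0,0.005,-0.0365,-0.0335,-0.082]
  ]
}}

```text
clock: 7.78
position: [0.0201, 0.5011, 0.5964]
ee_rot: [0.059, 0.711, 0.7, -0.032]
contact_force: [-0.2, 1.5, -1.8]
width: 0.0125
```

```bash
python3 st.py
```

```text
clock 7.775
qpos [ 1.4319  0.2865  0.6073 -0.0785  2.3702 -0.1775]
qd [ 0.5721  0.4275 -1.2571  0.0297  0.8605 -0.1141]
position [0.0201 0.5011 0.5964]
contact_force [-0.1523  1.5487 -1.8383]
moment [ 0.0909  0.0698 -0.0089]
width 0.012453055875508405
[[ 0.0167  0.9992  0.0371]
 [ 0.9915 -0.0118 -0.1298]
 [-0.1292  0.0389 -0.9908]]
tilt deg 7.757176894854245
```

>>> {"name": "send_rows", "arguments": {
  "increments": [
    [0,0.04,0,-0.044,0],
    [0,0.04,0,-0.044,0],
    [0,0.04,0,-0.044,0],
    [0,0.04,0,-0.044,0],
    [0,0.04,0,-0.044,0],
    [0,0.04,0,-0.044,0]
  ]
}}

```text
clock: 8.52
position: [0.0081, 0.5128, 0.6293]
ee_rot: [0.088, 0.709, 0.692, -0.099]
contact_force: [0.9, -0.2, -1.4]
width: 0.0129
```

```bash
python3 st.py
```

```text
clock 8.525
qpos [ 1.4318  0.475   0.2219 -0.0419  2.7099 -0.1508]
qd [-0.0063  0.0786 -0.0016  0.0896  0.0009  0.0761]
position [0.0081 0.5128 0.6293]
contact_force [ 0.8749 -0.2492 -1.379 ]
moment [ 0.2296  0.0497 -0.0126]
width 0.012880223604613161
[[ 0.0214  0.9996 -0.019 ]
 [ 0.9647 -0.0256 -0.2622]
 [-0.2626 -0.0127 -0.9648]]
tilt deg 15.24265418148734
```

>>> {"name": "send_rows", "arguments": {
  "increments": [
    [0,-0.016,0,-0.06,0],
    [0,-0.016,0,-0.06,0],
    [0,-0.016,0,-0.06,0],
    [0,-0.016,0,-0.06,0],
    [0,-0.016,0,-0.06,0],
    [0,-0.016,0,-0.06,0],
    [0,-0.016,0,-0.06,0],
    [0,-0.016,0,-0.06,0]
  ]
}}

```text
clock: 9.52
position: [0.0091, 0.3569, 0.7514]
ee_rot: [0.006, 0.714, 0.7, 0.014]
contact_force: [0.7, -0.9, -1.9]
width: 0.0126
```

```bash
python3 st.py
```

```text
clock 9.525
qpos [ 1.3761  0.1936  0.2212 -0.0611  2.7102 -0.2297]
qd [-0.0665 -0.2779  0.0015 -0.0177 -0.0009 -0.0877]
position [0.0091 0.3569 0.7514]
contact_force [ 0.7243 -0.8662 -1.8689]
moment [ 0.0802  0.0079 -0.0492]
width 0.012563108612061467
[[ 0.0206  0.9994  0.0281]
 [ 0.9997 -0.0209  0.0106]
 [ 0.0112  0.0279 -0.9995]]
tilt deg 1.7237925650381365
```

>>> {"name": "send_rows", "arguments": {
  "increments": [
    [0,-0.016,0,-0.06,0],
    [0,-0.016,0,-0.06,0],
    [0,-0.016,0,-0.06,0],
    [0,-0.016,0,-0.06,0],
    [0,-0.016,0,-0.06,0],
    [0,-0.016,0,-0.06,0],
    [0,-0.016,0,-0.06,0],
    [0,-0.016,0,-0.06,0]
  ]
}}

```text
clock: 10.52
position: [-0.0166, 0.1762, 0.8239]
ee_rot: [-0.057, 0.706, 0.693, 0.134]
contact_force: [0.6, 0.5, -1.2]
width: 0.0128
```

```bash
python3 st.py
```

```text
clock 10.525
qpos [ 1.4048 -0.0803  0.2214 -0.1579  2.7102 -0.2992]
qd [ 0.44   -0.2521 -0.0003 -0.4164  0.0037  0.0234]
position [-0.0166  0.1762  0.8239]
contact_force [ 0.5732  0.4609 -1.1668]
moment [-0.175   0.1393 -0.0471]
width 0.012758526601000006
[[ 0.0046  0.9938  0.1113]
 [ 0.9633 -0.0343  0.2663]
 [ 0.2685  0.106  -0.9574]]
tilt deg 16.77548748392178
```

>>> {"name": "send_rows", "arguments": {
  "increments": [
    [0,-0.016,0,-0.06,0],
    [0,-0.016,0,-0.06,0],
    [0,-0.016,0,-0.06,0]
  ]
}}

```text
clock: 10.9
position: [-0.03, 0.1169, 0.8325]
ee_rot: [-0.07, 0.703, 0.69, 0.16]
contact_force: [-0.8, 0.6, -2.2]
width: 0.0124
```

```bash
python3 st.py
```

```text
clock 10.9
qpos [ 2.0108 -0.1141  0.2209 -0.6495  2.7107 -0.1764]
qd [ 1.7998  0.0172  0.008  -1.4044 -0.0037  0.3991]
position [-0.03    0.1169  0.8325]
contact_force [-0.835   0.6289 -2.1554]
moment [-0.276   0.0873  0.006 ]
width 0.012411965806178857
[[-0.0023  0.9917  0.1289]
 [ 0.9469 -0.0393  0.3192]
 [ 0.3217  0.1228 -0.9389]]
tilt deg 20.138604965570067
```

```bash
python3 - <<'E'
from plan import *
plan([0.03,.4,.66],0.0,6)
p,M=pose(); print(M.T@np.array([0,0,.06]), M.T@[0,-.03,.05])
E
```

```text
step 56.17754426033814 end [0.03 0.4  0.66]
[[1, 0.0354, 0.0045, 0.0433, 0.0], [1, 0.0354, 0.0045, 0.0433, 0.0], [1, 0.0354, 0.0045, 0.0434, 0.0], [1, 0.0354, 0.0046, 0.0433, 0.0], [1, 0.0354, 0.0045, 0.0434, 0.0], [1, 0.0355, 0.0046, 0.0433, 0.0]]
[ 0.019299    0.00736767 -0.05633175] [-0.01232317  0.00731888 -0.05652056]
```

>>> {"name": "send_rows", "arguments": {
  "increments": [
    [0,0.0355,0.0045,0.0435,0],
    [0,0.0355,0.0045,0.0435,0],
    [0,0.0355,0.0045,0.0435,0],
    [0,0.0355,0.0045,0.0435,0],
    [0,0.0355,0.0045,0.0435,0],
    [0,0.0355,0.0045,0.0435,0]
  ]
}}

```text
clock: 11.65
position: [0.0275, 0.376, 0.6777]
ee_rot: [-0.061, 0.7, 0.692, 0.166]
contact_force: [-0.2, 0.5, -1.3]
width: 0.0123
```

```bash
python3 st.py
```

```text
clock 11.65
qpos [ 1.4038 -0.1352  0.9103 -0.1037  2.0203 -0.2165]
qd [-0.091   0.2702  0.5204  0.084  -0.7935  0.027 ]
position [0.0275 0.376  0.6777]
contact_force [-0.1654  0.4952 -1.3261]
moment [-0.2544  0.15    0.0079]
width 0.012316409535581241
[[-0.0123  0.9889  0.1477]
 [ 0.9482 -0.0354  0.3157]
 [ 0.3174  0.144  -0.9373]]
tilt deg 20.39774143880261
```

>>> {"name": "send_rows", "arguments": {
  "increments": [
    [0,0.019,0.007,-0.056,0],
    [0,0.019,0.007,-0.056,0],
    [0,0.019,0.007,-0.056,0],
    [0,0.019,0.007,-0.056,0],
    [0,0.019,0.007,-0.056,0]
  ]
}}

```text
clock: 12.28
position: [0.024, 0.3433, 0.8266]
ee_rot: [-0.082, 0.693, 0.688, 0.199]
contact_force: [0.5, -1.3, -0.8]
width: 0.0127
```

```bash
python3 st.py;  python3 -c "
from plan import *
p,M=pose();print(M[:,2]@np.array([.006,-.866,-.5]))"
```

```text
clock 12.275
qpos [ 1.3993  0.0407  0.2206 -0.1489  2.4498 -0.2987]
qd [-0.0546 -0.2052 -0.0167  0.0372 -0.0526 -0.0398]
position [0.024  0.3433 0.8266]
contact_force [ 0.5371 -1.2616 -0.8336]
moment [-0.2371  0.1984  0.0098]
width 0.012678997661243141
[[-0.0251  0.9863  0.1633]
 [ 0.9206 -0.0409  0.3883]
 [ 0.3897  0.1601 -0.9069]]
tilt deg 24.915102763308067
0.11813872616078341
```

```bash
python3 - <<'E'
from cam import *
from plan import pose
import cv2
im=manip.get_image('scene')[:,:,::-1]; cv2.imwrite('pics/s4.png',im)
p,M=pose(); c=manip.calibration('wrist')
im=manip.get_image('wrist')[:,:,::-1]; cv2.imwrite('pics/w4.png',im)
T=np.array(c['camera_from_world'])
# camera in hand
H=np.eye(4);H[:3,:3]=M;H[:3,3]=p
print('cam_from_hand',T@H)
c2=dict(c);c2['camera_from_world']=T@H
np.save('cfh.npy',T@H)
# gauge in hand at grasp
import json
L=[json.loads(l) for l in open('log.jsonl')]
g=[l for l in L if abs(l[0]-5.425)<.01][0]
from scipy.spatial.transform import Rotation as R
q=g[3];Mg=R.from_quat([*q[1:],q[0]]).as_matrix();pg=np.array(g[2])
u=np.array([np.cos(np.radians(-66.3)),np.sin(np.radians(-66.3)),0]);o=np.array([.539,.324,.045])
oh=Mg.T@(o-pg);uh=Mg.T@u;print('origin hand',oh,'dir',uh)
for x in(-.064,-.057,0): print(x,proj('wrist',oh+uh*x,c2))
# top of cap (radius ~?)
print(M[:,2]@np.array([.006,-.866,-.5]))
E
```

```text
cam_from_hand [[ 1.      0.0001 -0.0004  0.0003]
 [ 0.0002 -0.9527  0.304  -0.0293]
 [-0.0003 -0.304  -0.9527 -0.1586]
 [ 0.      0.      0.      1.    ]]
origin hand [-0.0004 -0.     -0.014 ] dir [0.0084 0.9912 0.132 ]
-0.064 [[248.448  127.3691]]
-0.057 [[248.6364 145.0707]]
0 [[249.8879 262.2701]]
0.11494833243525304
```

View pics/w4.png

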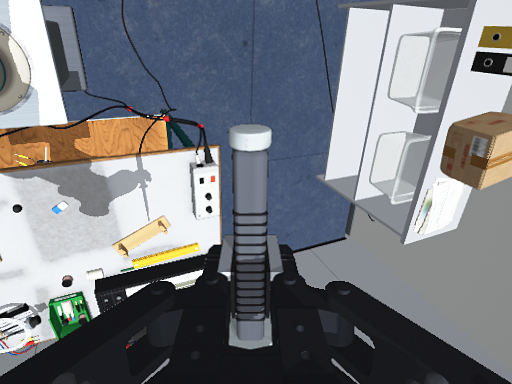

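View pics/s4.png

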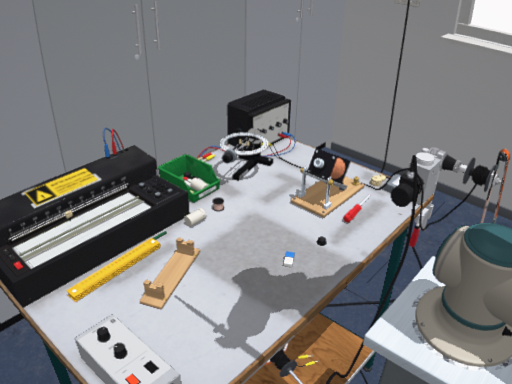

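>>> {"name": "send_rows", "arguments": {
  "increments": [
    [0,0.02,0.001,-0.004,0]
  ]
}}

```text
clock: 12.5
position: [0.0243, 0.3567, 0.826]
ee_rot: [-0.085, 0.693, 0.687, 0.203]
contact_force: [0.2, 0.7, -1.3]
width: 0.0123
```

```bash
python3 st.py;  python3 -c "
from plan import *
p,M=pose();print(M[:,2]@np.array([.006,-.866,-.5]))"
```

```text
clock 12.5
qpos [ 1.4098  0.0513  0.2205 -0.1525  2.4302 -0.2901]
qd [ 0.0869  0.146   0.0057 -0.0231 -0.183   0.0663]
position [0.0243 0.3567 0.826 ]
contact_force [ 0.1922  0.7098 -1.2891]
moment [-0.2927  0.1497  0.0597]
width 0.012319608408142264
[[-0.0257  0.986   0.165 ]
 [ 0.9168 -0.0425  0.397 ]
 [ 0.3984  0.1615 -0.9029]]
tilt deg 25.46091009749072
0.10865191428726922
```

>>> {"name": "send_rows", "arguments": {
  "increments": [
    [0,0.052,0,0.005,0],
    [0,0.03,0,0.003,0]
  ]
}}

```text
clock: 12.75
position: [0.0253, 0.4316, 0.8111]
ee_rot: [-0.089, 0.691, 0.686, 0.21]
contact_force: [-0.3, 1.0, -1.1]
width: 0.0128
```

```bash
python3 st.py;  python3 -c "
from plan import *
p,M=pose();print(M[:,2]@np.array([.006,-.866,-.5]))"
```

```text
clock 12.75
qpos [ 1.4497  0.1216  0.223  -0.1634  2.3447 -0.256 ]
qd [ 0.0913  0.1771 -0.0198 -0.0251 -0.2091  0.0892]
position [0.0253 0.4316 0.8111]
contact_force [-0.2887  0.9736 -1.1171]
moment [-0.3027  0.1736  0.0286]
width 0.01276328371434681
[[-0.03    0.9855  0.1672]
 [ 0.9107 -0.042   0.4109]
 [ 0.4119  0.1646 -0.8962]]
tilt deg 26.33321840889123
0.09329085245154162
```

```bash
cat >> plan.py <<'E'
G=np.array([.006,-.866,-.5]); UH=np.array([.0084,.9912,.132])
def turn_for(M,g=G,uh=UH):
    # turn t so that M Rz(t) uh best matches g
    l=M.T@(g/np.linalg.norm(g)); t=np.arctan2(l[1],l[0])-np.arctan2(uh[1],uh[0]); t=(t+np.pi)%(2*np.pi)-np.pi
    M2=M@R.from_euler('z',t).as_matrix(); d=M2@uh
    print('turn',t,'dir',d.round(3),'slope',np.degrees(np.arcsin(-d[2])).round(2),'az',np.degrees(np.arctan2(d[1],d[0])).round(2),'err',np.degrees(np.arcsin(l[2])-np.arcsin(uh[2])).round(2))
    return t
E
python3 - <<'E'
from plan import *
p,M=pose(); t=turn_for(M)
p1,M1=plan([.38,.0,.62],t*10/15,10,p=p,M=M)
plan([.42,-.30,.58],t*5/15,5,p=p1,M=M1)
E
```

```text
turn 1.6195062086766727 dir [ 0.013 -0.846 -0.533] slope 32.2 az -89.15 err -2.23
step 59.10225490850817 end [ 0.38 -0.    0.62]
[[1, -0.0482, 0.0336, 0.0053, np.float64(0.108)], [1, -0.0443, 0.0386, 0.0053, np.float64(0.108)], [1, -0.0399, 0.0432, 0.0053, np.float64(0.108)], [1, -0.035, 0.0472, 0.0053, np.float64(0.108)], [1, -0.0298, 0.0507, 0.0053, np.float64(0.108)], [1, -0.0241, 0.0537, 0.0053, np.float64(0.108)], [1, -0.0182, 0.0559, 0.0054, np.float64(0.108)], [1, -0.012, 0.0576, 0.0053, np.float64(0.108)]]
[[1, -0.0058, 0.0585, 0.0054, np.float64(0.108)], [1, 0.0006, 0.0589, 0.0053, np.float64(0.108)]]
step 61.02672771923702 end [ 0.42 -0.3   0.58]
[[1, -0.0194, 0.0556, -0.0161, np.float64(0.108)], [1, -0.0133, 0.0573, -0.0161, np.float64(0.108)], [1, -0.0071, 0.0585, -0.0162, np.float64(0.108)], [1, -0.0007, 0.0589, -0.0161, np.float64(0.108)], [1, 0.0057, 0.0586, -0.0162, np.float64(0.108)]]
```

>>> {"name": "send_rows", "arguments": {
  "increments": [
    [0,-0.048,0.0335,0.0055,0.108],
    [0,-0.0445,0.0385,0.0055,0.108],
    [0,-0.04,0.043,0.0055,0.108],
    [0,-0.035,0.047,0.0055,0.108],
    [0,-0.03,0.0505,0.0055,0.108],
    [0,-0.024,0.0535,0.0055,0.108],
    [0,-0.018,0.056,0.0055,0.108],
    [0,-0.012,0.0575,0.0055,0.108]
  ]
}}

```text
clock: 13.75
position: [0.2851, 0.1608, 0.698]
ee_rot: [-0.15, 0.887, 0.406, 0.162]
contact_force: [1.3, 1.0, -2.0]
width: 0.0128
```

>>> {"name": "send_rows", "arguments": {
  "increments": [
    [0,-0.006,0.0585,0.0055,0.108],
    [0,0.0005,0.059,0.0055,0.108],
    [0,-0.0195,0.0555,-0.016,0.108],
    [0,-0.0135,0.0575,-0.016,0.108],
    [0,-0.007,0.0585,-0.016,0.108],
    [0,-0.0005,0.059,-0.016,0.108],
    [0,0.0055,0.0585,-0.016,0.108]
  ]
}}

```text
clock: 14.62
position: [0.4552, -0.2088, 0.6421]
ee_rot: [-0.199, 0.974, 0.05, 0.094]
contact_force: [1.2, -0.7, -1.4]
width: 0.0128
```

```bash
python3 st.py;  python3 -c "
from plan import *
p,M=pose();turn_for(M)
print(M.T@[0,0,.06],M.T@[.03,-.03,.04])"
```

```text
clock 14.625
qpos [-0.8602  0.2675  0.5971  0.5982  2.395  -0.5417]
qd [-0.4216  0.7258 -0.9003  0.0929  0.3165  0.6006]
position [ 0.4552 -0.2088  0.6421]
contact_force [ 1.2433 -0.7352 -1.4065]
moment [-0.2612  0.1086  0.0061]
width 0.012801293115455373
[[ 0.9773  0.1352  0.1631]
 [ 0.0605 -0.9159  0.3968]
 [ 0.2031 -0.3779 -0.9033]]
tilt deg 25.402681434901787
turn 0.15799301130294552 dir [ 0.01  -0.854 -0.52 ] slope 31.31 az -89.34 err -1.32
[ 0.01218351 -0.02267245 -0.05419891] [ 0.03562567  0.01641978 -0.04314166]
```

>>> {"name": "send_rows", "arguments": {
  "increments": [
    [0,0.012,-0.022,-0.054,0.05],
    [0,0.012,-0.022,-0.054,0.05],
    [0,0.012,-0.022,-0.054,0.05]
  ]
}}

```text
clock: 15.0
position: [0.3786, -0.1867, 0.7344]
ee_rot: [-0.22, 0.974, -0.013, 0.06]
contact_force: [1.1, 0.0, -2.1]
width: 0.0124
```

```bash
python3 st.py;  python3 -c "
from plan import *
p,M=pose();turn_for(M)
print(M.T@[0,0,.06],M.T@[.03,-.03,.04])"
```

```text
clock 15.0
qpos [-0.943   0.3271  0.2211  0.9826  2.7081 -0.0337]
qd [-0.1015 -0.2252 -0.0173  0.4548  0.0122  0.7683]
position [ 0.3786 -0.1867  0.7344]
contact_force [ 1.085   0.01   -2.1133]
moment [-0.3135  0.0733 -0.0278]
width 0.012417601440320383
[[ 0.9925  0.0015  0.1218]
 [-0.0511 -0.9028  0.427 ]
 [ 0.1106 -0.4301 -0.896 ]]
tilt deg 26.363492635823814
turn 0.013604122987261658 dir [ 0.012 -0.838 -0.545] slope 33.03 az -89.15 err -3.06
[ 0.00663766 -0.02580382 -0.05375969] [ 0.03573427  0.00992527 -0.04499501]
```

```bash
python3 -c "
from plan import *
plan([.10,-.53,.50],0.0,9)"
```

```text
step 55.614983837436746 end [ 0.1  -0.53  0.5 ]
[[1, -0.0317, 0.0456, 0.0033, 0.0], [1, -0.0316, 0.0456, 0.0033, 0.0], [1, -0.0317, 0.0456, 0.0033, 0.0], [1, -0.0316, 0.0456, 0.0033, 0.0], [1, -0.0317, 0.0456, 0.0033, 0.0], [1, -0.0316, 0.0456, 0.0033, 0.0], [1, -0.0317, 0.0456, 0.0032, 0.0], [1, -0.0316, 0.0456, 0.0033, 0.0]]
[[1, -0.0317, 0.0456, 0.0032, 0.0]]
```

>>> {"name": "send_rows", "arguments": {
  "increments": [
    [0,-0.0065,0.026,0.054,0],
    [0,-0.035,0.048,-0.003,0],
    [0,-0.035,0.048,-0.003,0],
    [0,-0.035,0.048,-0.003,0],
    [0,-0.035,0.048,-0.003,0],
    [0,-0.035,0.048,-0.003,0],
    [0,-0.035,0.048,-0.003,0],
    [0,-0.035,0.048,-0.003,0]
  ]
}}

```text
clock: 16.0
position: [0.1366, -0.4844, 0.5387]
ee_rot: [-0.222, 0.973, -0.013, 0.064]
contact_force: [0.1, -0.5, -2.0]
width: 0.0128
```

```bash
python3 st.py;  python3 -c "
from plan import *
p,M=pose();turn_for(M)
print(M.T@[0,0,.06],M.T@[.03,-.03,.04])"
```

```text
clock 16.0
qpos [-1.5403  0.3994  0.6756  0.2417  2.4985 -1.3517]
qd [-0.4736  0.4483 -0.2492 -0.3818 -0.0839 -0.7607]
position [ 0.1366 -0.4844  0.5387]
contact_force [ 0.0585 -0.4571 -2.035 ]
moment [-0.3165  0.0997  0.0087]
width 0.012778076458815698
[[ 0.9914  0.0034  0.1305]
 [-0.0536 -0.9007  0.4311]
 [ 0.119  -0.4344 -0.8928]]
tilt deg 26.767367856394415
turn 0.015631076691068557 dir [ 0.014 -0.836 -0.549] slope 33.32 az -89.07 err -3.35
[ 0.00713929 -0.02606198 -0.05357055] [ 0.03611066  0.00975057 -0.04473195]
```

>>> {"name": "send_rows", "arguments": {
  "increments": [
    [0,0.007,-0.026,-0.0535,0],
    [0,0.007,-0.026,-0.0535,0],
    [0,0.007,-0.026,-0.0535,0]
  ]
}}

```text
clock: 16.38
position: [0.1707, -0.4918, 0.6364]
ee_rot: [-0.168, 0.981, -0.025, 0.097]
contact_force: [0.7, -0.3, -1.1]
width: 0.0127
```

```bash
python3 st.py;  python3 -c "
from plan import *
p,M=pose();turn_for(M)
print(M.T@[0,0,.06],M.T@[.03,-.03,.04])"
```

```text
clock 16.375
qpos [-1.5232  0.4853  0.2253  0.5291  2.7057 -1.0208]
qd [-0.0586 -0.3672 -0.0513  0.3359  0.0467  0.31  ]
position [ 0.1707 -0.4918  0.6364]
contact_force [ 0.6556 -0.3279 -1.0643]
moment [-0.2429  0.1508  0.07  ]
width 0.012654501298840612
[[ 0.9801 -0.0164  0.1979]
 [-0.0813 -0.9423  0.3248]
 [ 0.1811 -0.3345 -0.9248]]
tilt deg 22.35689641856829
turn 0.022998175843500057 dir [-0.004 -0.89  -0.456] slope 27.14 az -90.27 err 2.92
[ 0.01086881 -0.02006825 -0.05548995] [ 0.0390878   0.01439856 -0.04080228]
```

>>> {"name": "send_rows", "arguments": {
  "increments": [
    [0,0.006,0.022,-0.028,0],
    [0,0,0,0,0]
  ]
}}

```text
clock: 16.62
position: [0.1617, -0.4941, 0.6372]
ee_rot: [-0.165, 0.981, -0.025, 0.097]
contact_force: [-0.2, -0.5, -1.1]
width: 0.0124
```

```bash
python3 st.py;  python3 -c "
from plan import *
p,M=pose();turn_for(M)
print(M.T@[0,0,.06],M.T@[.0,-.03,.02])"
```

```text
clock 16.625
qpos [-1.5386  0.4851  0.2213  0.5217  2.7083 -1.0418]
qd [ 0.0039  0.0057 -0.0044  0.0108  0.0062  0.0085]
position [ 0.1617 -0.4941  0.6372]
contact_force [-0.1555 -0.5386 -1.1346]
moment [-0.1827  0.1359 -0.0135]
width 0.012355673217485172
[[ 0.9798 -0.0167  0.1991]
 [-0.0808 -0.9444  0.3188]
 [ 0.1827 -0.3284 -0.9267]]
tilt deg 22.075004111154225
turn 0.024231482384544645 dir [-0.006 -0.893 -0.451] slope 26.79 az -90.36 err 3.28
[ 0.01096255 -0.01970505 -0.05560156] [ 0.00607918  0.02176322 -0.02809637]
```

>>> {"name": "send_rows", "arguments": {
  "increments": [
    [0,0.007,0.042,-0.03,0],
    [0,0,0,0,0]
  ]
}}

```text
clock: 16.88
position: [0.1499, -0.5091, 0.6249]
ee_rot: [-0.173, 0.98, -0.025, 0.097]
contact_force: [0.3, -0.4, -1.3]
width: 0.0126
```

```bash
python3 st.py;  python3 -c "
from plan import *
p,M=pose();turn_for(M)
print(M.T@[0,0,.06],M.T@[.0,-.05,.015])"
```

```text
clock 16.875
qpos [-1.5579  0.5073  0.2226  0.5046  2.7083 -1.0789]
qd [ 0.0114 -0.0226 -0.0222  0.0188  0.0232  0.0109]
position [ 0.1499 -0.5091  0.6249]
contact_force [ 0.3447 -0.4121 -1.3447]
moment [-0.2497  0.1662  0.0102]
width 0.012647402816952914
[[ 0.9799 -0.0145  0.1987]
 [-0.0816 -0.9391  0.3339]
 [ 0.1818 -0.3434 -0.9214]]
tilt deg 22.862888554809235
turn 0.022993355894816325 dir [-0.002 -0.886 -0.465] slope 27.68 az -90.15 err 2.37
[ 0.01090603 -0.02060317 -0.05528624] [ 0.00680872  0.04180329 -0.03051437]
```

>>> {"name": "send_rows", "arguments": {
  "increments": [
    [0,0.007,0.042,-0.03,0],
    [0,0.007,0.042,-0.03,0],
    [0,0,0,0,0]
  ]
}}

```text
clock: 17.25
position: [0.1285, -0.5338, 0.6029]
ee_rot: [-0.186, 0.977, -0.023, 0.097]
contact_force: [-0.3, -0.6, -1.6]
width: 0.0127
```

```bash
python3 st.py;  python3 -c "
from plan import *
p,M=pose();turn_for(M)"
```

```text
clock 17.25
qpos [-1.5905  0.5466  0.2226  0.4731  2.7091 -1.1454]
qd [ 0.0151 -0.0292 -0.0221  0.0169  0.0216  0.0112]
position [ 0.1285 -0.5338  0.6029]
contact_force [-0.3253 -0.6059 -1.5591]
moment [-0.2336  0.1663 -0.013 ]
width 0.01270305496165474
[[ 0.9801 -0.0088  0.1981]
 [-0.0811 -0.9296  0.3596]
 [ 0.181  -0.3685 -0.9118]]
tilt deg 24.23935007792129
turn 0.02305305176529293 dir [ 0.003 -0.873 -0.488] slope 29.22 az -89.79 err 0.79
```

One more small one.

>>> {"name": "send_rows", "arguments": {
  "increments": [
    [0,0.006,0.04,-0.028,0],
    [0,0,0,0,0]
  ]
}}

```text
clock: 17.5
position: [0.1195, -0.5438, 0.5932]
ee_rot: [-0.192, 0.976, -0.022, 0.097]
contact_force: [-0.4, -0.6, -1.9]
width: 0.0124
```

```bash
python3 st.py;  python3 -c "
from plan import *
p,M=pose();t=turn_for(M)
# start target: tip-first pre-entry: gauge origin 0.177+0.03 before the mouth
OH=np.array([-.0004,0,-.014])
m=np.array([.481,-.130,.135]);g=G/np.linalg.norm(G)
M2=M@R.from_euler('z',t).as_matrix()
T=(m-g*.215)-M2@OH
print('target',T)
w=np.array([.36,-.25,.50])
p1,M1=plan(w,t,7,p=p,M=M)
plan(T+[0,0,.06],0.0,7,p=p1,M=M1)
"
```

```text
clock 17.5
qpos [-1.6032  0.5636  0.2222  0.4589  2.7093 -1.1741]
qd [ 0.0106 -0.0211 -0.0184  0.0143  0.0186  0.0106]
position [ 0.1195 -0.5438  0.5932]
contact_force [-0.3992 -0.6227 -1.8605]
moment [-0.1466  0.179   0.0079]
width 0.01236913521120344
[[ 0.9802 -0.0055  0.1977]
 [-0.0799 -0.9253  0.3706]
 [ 0.1809 -0.3791 -0.9075]]
tilt deg 24.8385789342233
turn 0.023966911800336277 dir [ 0.006 -0.867 -0.498] slope 29.89 az -89.63 err 0.11
target [0.4828698  0.06133871 0.22986421]
step 55.828289415846584 end [ 0.36 -0.25  0.5 ]
[[1, 0.0279, -0.034, 0.0344, np.float64(0.0034)], [1, 0.0278, -0.0341, 0.0344, np.float64(0.0034)], [1, 0.0277, -0.0342, 0.0344, np.float64(0.0034)], [1, 0.0276, -0.0342, 0.0345, np.float64(0.0034)], [1, 0.0274, -0.0343, 0.0344, np.float64(0.0034)], [1, 0.0274, -0.0345, 0.0345, np.float64(0.0034)], [1, 0.0272, -0.0345, 0.0344, np.float64(0.0034)]]
step 56.466941982271216 end [0.4828 0.0613 0.2899]
[[1, 0.0075, -0.0301, 0.0472, 0.0], [1, 0.0075, -0.0301, 0.0472, 0.0], [1, 0.0075, -0.03, 0.0472, 0.0], [1, 0.0075, -0.0301, 0.0472, 0.0], [1, 0.0075, -0.03, 0.0472, 0.0], [1, 0.0075, -0.0301, 0.0472, 0.0], [1, 0.0075, -0.03, 0.0472, 0.0]]
```

>>> {"name": "send_rows", "arguments": {
  "increments": [
    [0,0.028,-0.034,0.0345,0.0034],
    [0,0.028,-0.034,0.0345,0.0034],
    [0,0.028,-0.034,0.0345,0.0034],
    [0,0.0275,-0.034,0.0345,0.0034],
    [0,0.0275,-0.0345,0.0345,0.0034],
    [0,0.0275,-0.0345,0.0345,0.0034],
    [0,0.027,-0.0345,0.0345,0.0034]
  ]
}}

```text
clock: 18.38
position: [0.3611, -0.2474, 0.5011]
ee_rot: [-0.191, 0.976, -0.033, 0.095]
contact_force: [1.4, -0.7, -0.8]
width: 0.0126
```

>>> {"name": "send_rows", "arguments": {
  "increments": [
    [0,0.0075,-0.03,0.047,0],
    [0,0.0075,-0.03,0.047,0],
    [0,0.0075,-0.03,0.047,0],
    [0,0.0075,-0.03,0.047,0],
    [0,0.0075,-0.03,0.047,0],
    [0,0.0075,-0.03,0.047,0],
    [0,0.0075,-0.03,0.047,0],
    [0,0,0,0,0]
  ]
}}

```text
clock: 19.38
position: [0.4806, 0.0644, 0.2893]
ee_rot: [-0.193, 0.976, -0.03, 0.092]
contact_force: [-0.6, -0.3, -1.2]
width: 0.0127
```

```bash
python3 st.py;  python3 -c "
from plan import *
p,M=pose();t=turn_for(M)
import cv2
for n in ('scene','top','wrist'):
    cv2.imwrite(f'pics/{n}5.png',manip.get_image(n)[:,:,::-1])
"
```

```text
clock 19.375
qpos [-0.3384  0.0184  1.7601  0.441   1.3252 -0.3772]
qd [-0.0633 -0.0163 -0.0592 -0.0303  0.0159 -0.0181]
position [0.4806 0.0644 0.2893]
contact_force [-0.6346 -0.2604 -1.2359]
moment [-0.2474  0.1487 -0.0162]
width 0.012710664786494526
[[ 0.9813 -0.0234  0.1912]
 [-0.0945 -0.9236  0.3716]
 [ 0.1679 -0.3827 -0.9085]]
tilt deg 24.703098776678377
turn 0.004686181180345805 dir [ 0.006 -0.867 -0.499] slope 29.91 az -89.62 err 0.09
```

View pics/scene5.png

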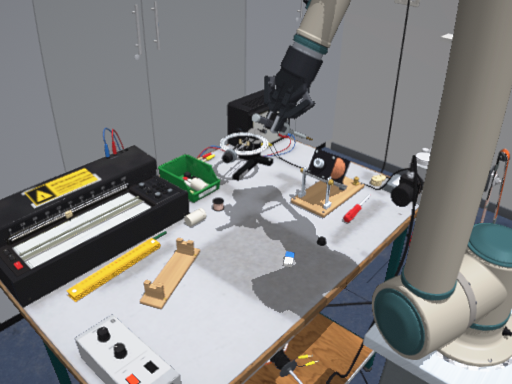

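View pics/top5.png

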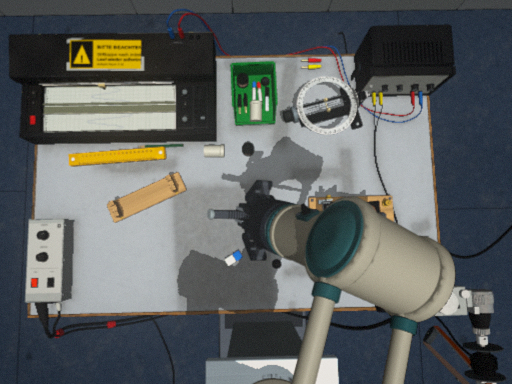

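Excellent: everything matches the plan. Zoom in on the scene view.

```bash
python3 -c "
import cv2
im=cv2.imread('pics/scene5.png')
cv2.imwrite('pics/s5c.png',cv2.resize(im[95:215,240:370],None,fx=6,fy=5*6/5,interpolation=cv2.INTER_CUBIC)[:600])
from plan import *
from cam import proj
p,M=pose();OH=np.array([-.0004,0,-.014])
o=p+M@OH;d=M@UH
for x in(-.064,0,.051,.141,.177): 
    q=proj('scene',o+d*x)[0]; print(x,o+d*x,q,(q-[240,95])*6)
m=np.array([.481,-.130,.135]);print((proj('scene',m)-[240,95])*6)
"
```

```text
-0.064 [0.4792 0.1108 0.3362] [256.2762 115.0861] [ 97.6571 120.5164]
0 [0.4797 0.0552 0.3045] [273.6383 121.7766] [201.8295 160.6596]
0.051 [0.4801 0.0109 0.2793] [286.1595 126.6252] [276.9573 189.7515]
0.141 [ 0.4809 -0.0673  0.2347] [305.8346 134.2839] [395.0073 235.7034]
0.177 [ 0.4812 -0.0986  0.2169] [312.9486 137.0652] [437.6916 252.391 ]
[[465.9943 405.6651]]
```

View pics/s5c.png

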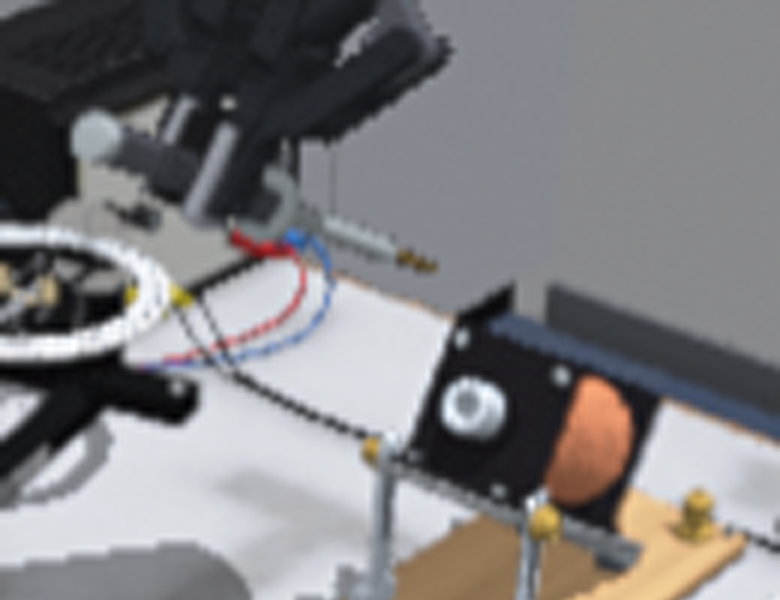

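View pics/wrist5.png

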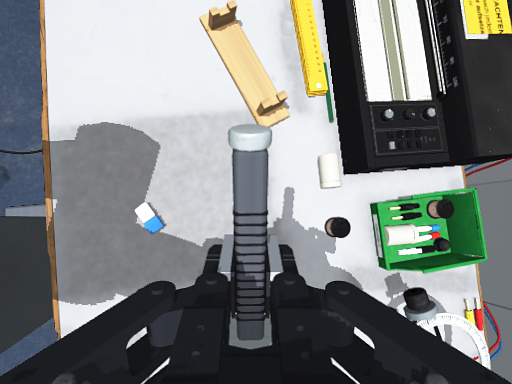

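```bash
python3 -c "
import cv2
im=cv2.imread('pics/top5.png')
cv2.imwrite('pics/t5c.png',cv2.resize(im[170:260,195:325],None,fx=6,fy=6,interpolation=cv2.INTER_CUBIC))
from plan import *
from cam import proj
p,M=pose();OH=np.array([-.0004,0,-.014])
o=p+M@OH;d=M@UH
for x in(-.064,-.057,0,.051,.141,.177): 
    q=proj('top',o+d*x)[0]; print(x,(q-[195,170])*6)
"
```

```text
-0.064 [ 93.0291 257.5863]
-0.057 [116.0213 257.8144]
0 [294.5801 259.5865]
0.051 [442.315  261.0539]
0.141 [678.922  263.4065]
0.177 [765.9295 264.2723]
```

View pics/t5c.png

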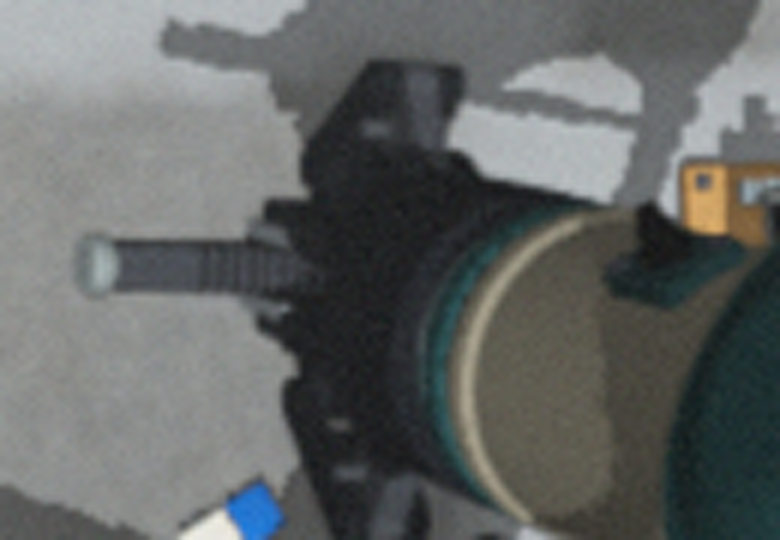

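```bash
cat > tri.py <<'E'
from plan import *
from cam import *
from scipy.optimize import least_squares
def tri(obs,x0,zc=None):
    cal={n:manip.calibration(n) for n,_ in obs}
    f=lambda X: np.concatenate([proj(n,X,cal[n])[0]-px for n,px in obs]+([[ (X[2]-zc)*1000]] if zc else []))
    r=least_squares(f,x0); return r.x,r.fun
E
python3 - <<'E'
from tri import *
print('mouth',tri([('top',(331.1,215.9)),('scene',(317.6,162.8))],[.48,-.13,.135]),tri([('top',(331.1,215.9)),('scene',(317.6,162.8))],[.48,-.13,.135],.135))
cap=tri([('top',(98/6+195,265/6+170)),('scene',(95/6+240,138/6+95))],[.48,.11,.33]);print('cap',cap)
p,M=pose();OH=np.array([-.0004,0,-.014]);d=M@UH
o=cap[0]+d*.064
print('origin',o,'hand',M.T@(o-p), 'pred',p+M@OH)
# gauge fit: origin free, dir fixed, use scene tip and stem
cal={n:manip.calibration(n) for n in('top','scene')}
obs=[('scene',-.064,(95,138)),('scene',.177,(435,267)),('scene',.141,(395,254)),('top',-.064,(98,265)),('top',-.03,(200,267))]
def f(X):
    r=[]
    for n,x,px in obs:
        k=(np.array(px)/6+([240,95] if n=='scene' else [195,170]))
        e=proj(n,X+d*x,cal[n])[0]-k
        if x==-.03:e=e[1:]
        r+=list(e)
    return r
r=least_squares(f,o);print(r.x,np.round(r.fun,2),'hand',M.T@(r.x-p))
E
```

```text
mouth (array([ 0.4824, -0.1324,  0.133 ]), array([-0.0546, -0.0741,  0.1082,  0.0021])) (array([ 0.482 , -0.1317,  0.1348]), array([-0.2078,  0.057 ,  0.13  , -0.4896, -0.153 ]))
cap (array([0.4784, 0.1107, 0.33  ]), array([-0.4025, -0.4902,  0.7361,  0.1052]))
origin [0.4789 0.0551 0.2983] hand [-0.0023  0.0025 -0.0086] pred [0.4797 0.0552 0.3045]
[0.4787 0.0555 0.298 ] [ 0.69  0.34  0.52  0.19  0.1  -0.35 -0.62 -0.33 -0.51] hand [-0.0026  0.0023 -0.0082]
```

```bash
python3 - <<'E'
from tri import *
p,M=pose();d=M@UH
OH=np.array([-.0024,.0023,-.0083])
m=np.array([.4822,-.132,.1345])
T=m-G*.19-M@OH
print(p,T)
plan(T,turn_for(M),3)
print('g in tool',M.T@G, M.T@[1,0,0],M.T@np.cross(G,[1,0,0]))
E
```

```text
[0.4829 0.0603 0.2919] [0.4851 0.0375 0.2233]
turn 0.0032097488986613243 dir [ 0.005 -0.868 -0.496] slope 29.71 az -89.67 err 0.29
step 24.17564335879428 end [0.4851 0.0375 0.2233]
[[1, -0.0025, 0.0157, 0.0181, np.float64(0.0011)], [1, -0.0025, 0.0157, 0.0181, np.float64(0.0011)], [1, -0.0024, 0.0157, 0.0182, np.float64(0.0011)]]
g in tool [0.0052 0.9905 0.137 ] [ 0.9797 -0.0266  0.1987] [ 0.2005  0.1332 -0.9706]
```

>>> {"name": "send_rows", "arguments": {
  "increments": [
    [0,-0.0025,0.0155,0.018,0.001],
    [0,-0.0025,0.0155,0.018,0.001],
    [0,-0.0025,0.0155,0.018,0.001],
    [0,0,0,0,0],
    [0,0,0,0,0]
  ]
}}

```text
clock: 20.15
position: [0.4855, 0.0375, 0.2243]
ee_rot: [-0.192, 0.976, -0.035, 0.096]
contact_force: [0.2, -0.5, -1.5]
width: 0.0128
```

```bash
python3 st.py;  python3 -c "
from plan import *
import cv2
for n in ('scene','top'):
    cv2.imwrite(f'pics/{n}6.png',manip.get_image(n)[:,:,::-1])
im=cv2.imread('pics/scene6.png')
cv2.imwrite('pics/s6c.png',cv2.resize(im[115:185,250:350],None,fx=8,fy=8,interpolation=cv2.INTER_CUBIC))
im=cv2.imread('pics/top6.png')
cv2.imwrite('pics/t6c.png',cv2.resize(im[170:260,210:350],None,fx=5.5,fy=5.5,interpolation=cv2.INTER_CUBIC))
"
```

```text
clock 20.15
qpos [-0.3946  0.0758  1.8672  0.4652  1.1911 -0.4968]
qd [ 0.0138 -0.0063 -0.0047 -0.0008 -0.0025 -0.0018]
position [0.4855 0.0375 0.2243]
contact_force [ 0.1509 -0.502  -1.5292]
moment [-0.2202  0.1477  0.0134]
width 0.012794560795012658
[[ 0.9793 -0.0312  0.2002]
 [-0.1047 -0.9239  0.3679]
 [ 0.1735 -0.3812 -0.9081]]
tilt deg 24.76264218580946
```

View pics/s6c.png

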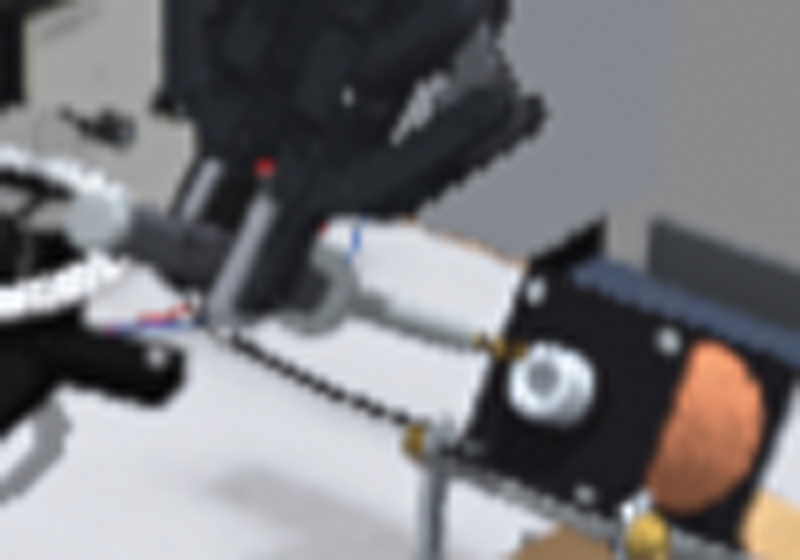

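View pics/t6c.png

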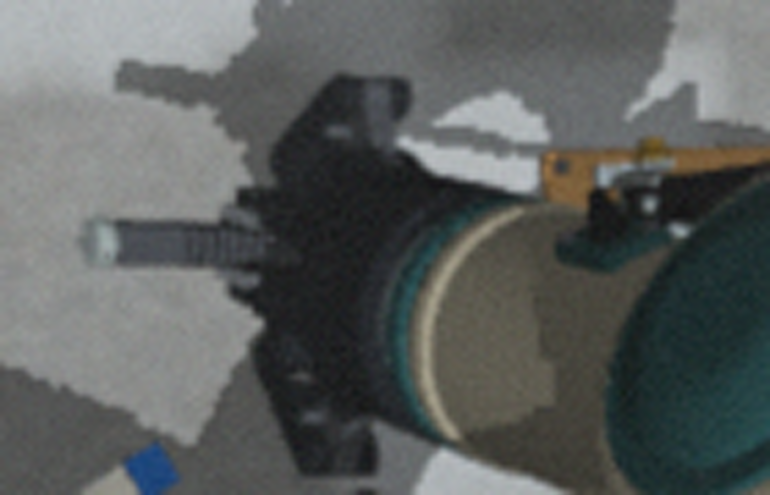

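```bash
python3 - <<'E'
from tri import *
p,M=pose();d=M@UH;turn_for(M)
OH=np.array([-.0024,.0023,-.0083]);o=p+M@OH
m=np.array([.4822,-.132,.1345])
f=lambda P:((proj('scene',P)-[250,115])*8).round(0)
print('mouth',f(m),'axis -15,-50,-100,-190,-254mm',[f(m-G*k)[0] for k in(.015,.05,.1,.19,.254)])
print('gauge pred cap,collar,stemend,tip',[f(o+d*k)[0] for k in(-.064,.051,.141,.175)])
E
```

```text
turn -0.0002659710810966054 dir [ 0.005 -0.868 -0.496] slope 29.74 az -89.67 err 0.27
mouth [[542. 379.]] axis -15,-50,-100,-190,-254mm [array([520., 372.]), array([468., 356.]), array([388., 331.]), array([228., 282.]), array([100., 242.])]
gauge pred cap,collar,stemend,tip [array([ 97., 240.]), array([321., 307.]), array([469., 352.]), array([520., 367.])]
```

```bash
python3 - <<'E'
from tri import *
p,M=pose();d=M@UH;print(p)
p=np.array([.4855,.0375,.2243])
cal={n:manip.calibration(n) for n in('top','scene')}
obs=[('scene',-.064,(97,219)),('scene',.175,(525,351)),('scene',.141,(475,339)),('top',-.064,(97,242)),('top',-.03,(180,244))]
def f(X):
    r=[]
    for n,x,px in obs:
        k=(np.array(px)/8+[250,115] if n=='scene' else np.array(px)/5.5+[210,170])
        e=proj(n,X[:3]+d*x,cal[n])[0]-k
        if x==-.03:e=e[1:]
        r+=list(e)
    return r
r=least_squares(f,p);print(r.x,np.round(r.fun,2),'hand',M.T@(r.x-p))
o=r.x;m=np.array([.4822,-.132,.1345]);g=G/np.linalg.norm(G)
v=m-o;print('along',v@g,'perp',v-g*(v@g))
E
```

```text
[0.4854 0.038  0.2243]
[0.482  0.0306 0.2349] [ 0.56  0.25 -0.12  0.1  -0.23 -0.38 -0.17  0.   -0.16] hand [-0.0009  0.0024 -0.0128]
along 0.1910215328943366 perp [-0.001   0.0028 -0.0049]
```

```bash
python3 -c "
from plan import *
p,M=pose();print(M.T@[-.001,.0028,-.0049], M.T@(G*.02))"
```

```text
[-0.0021209  -0.00069049  0.00527968] [0.00017316 0.01981151 0.00273328]
```

>>> {"name": "send_rows", "arguments": {
  "increments": [
    [0,-0.002,-0.001,0.005,0],
    [0,0,0,0,0],
    [0,0,0,0,0]
  ]
}}

```text
clock: 20.62
position: [0.4836, 0.0417, 0.2184]
ee_rot: [-0.192, 0.976, -0.034, 0.094]
contact_force: [0.0, -0.3, -0.6]
width: 0.0127
```

```bash
python3 st.py;  python3 -c "
from plan import *
import cv2
cv2.imwrite(f'pics/scene7.png',manip.get_image('scene')[:,:,::-1])
im=cv2.imread('pics/scene7.png')
cv2.imwrite('pics/s7c.png',cv2.resize(im[115:185,250:350],None,fx=8,fy=8,interpolation=cv2.INTER_CUBIC))
"
```

```text
clock 20.625
qpos [-0.3868  0.0782  1.8802  0.4673  1.1769 -0.4979]
qd [-0.0009  0.002  -0.0026 -0.0005  0.0001  0.0008]
position [0.4836 0.0417 0.2184]
contact_force [ 0.0476 -0.254  -0.5894]
moment [-0.2518  0.1109 -0.0282]
width 0.012695755751031865
[[ 0.9799 -0.0301  0.1974]
 [-0.1027 -0.9238  0.3688]
 [ 0.1712 -0.3816 -0.9083]]
tilt deg 24.724607595869017
```

View pics/s7c.png

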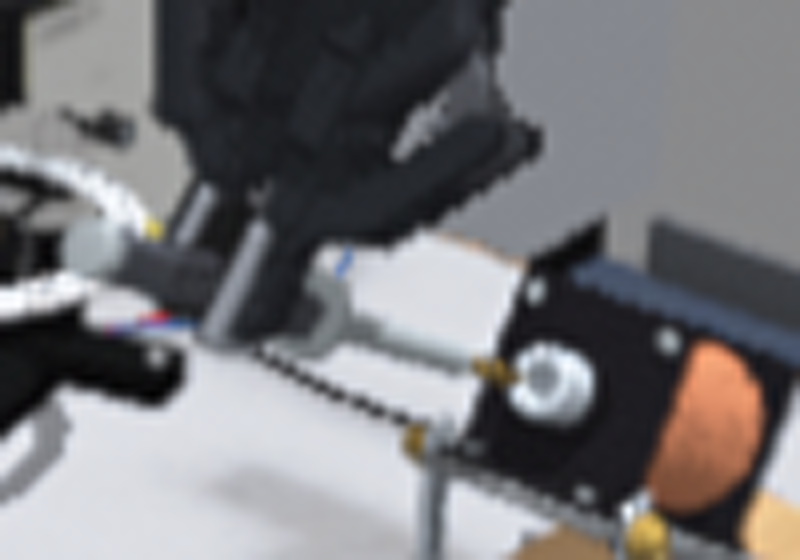

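>>> {"name": "send_rows", "arguments": {
  "increments": [
    [0,0.0001,0.012,0.0017,0],
    [0,0.0001,0.012,0.0017,0],
    [0,0.0001,0.012,0.0017,0],
    [0,0,0,0,0]
  ]
}}

```text
clock: 21.18
position: [0.4838, 0.009, 0.1992]
ee_rot: [-0.192, 0.976, -0.035, 0.094]
contact_force: [-0.0, 0.3, -1.4]
width: 0.0126
```

```bash
python3 st.py;  python3 -c "
from plan import *
import cv2
cv2.imwrite(f'pics/scene8.png',manip.get_image('scene')[:,:,::-1])
im=cv2.imread('pics/scene8.png')
cv2.imwrite('pics/s8c.png',cv2.resize(im[115:185,250:350],None,fx=8,fy=8,interpolation=cv2.INTER_CUBIC))
"
```

```text
clock 21.175
qpos [-0.4573  0.1094  1.8968  0.4723  1.164  -0.5812]
qd [ 0.0163 -0.0123 -0.0064  0.0135  0.0111  0.0104]
position [0.4838 0.009  0.1992]
contact_force [-0.0242  0.288  -1.4211]
moment [-0.2689  0.1444  0.0208]
width 0.012586445430821077
[[ 0.9799 -0.0328  0.1968]
 [-0.1049 -0.9236  0.3688]
 [ 0.1697 -0.382  -0.9084]]
tilt deg 24.70965371339235
```

View pics/s8c.png

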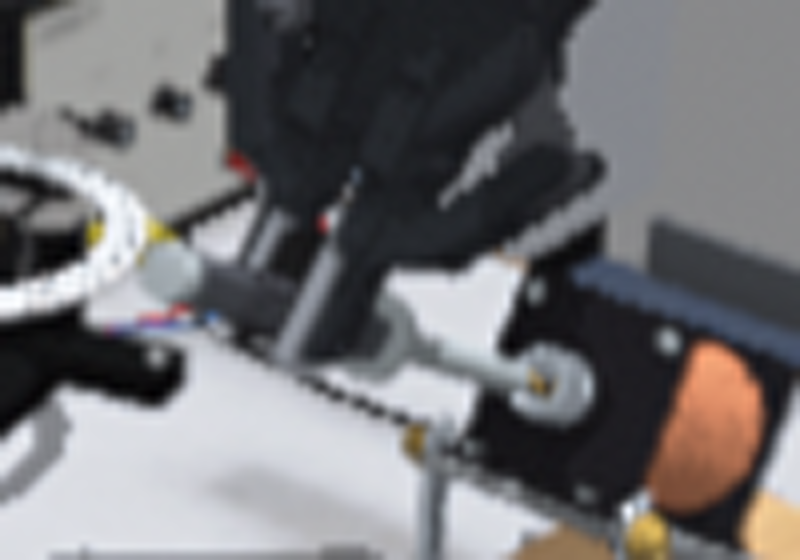

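>>> {"name": "send_rows", "arguments": {
  "increments": [
    [0,0.0001,0.01,0.0014,0],
    [0,0.0001,0.01,0.0014,0],
    [0,0.0001,0.01,0.0014,0],
    [0,0,0,0,0]
  ]
}}

```text
clock: 21.72
position: [0.4847, -0.0175, 0.1844]
ee_rot: [-0.191, 0.976, -0.035, 0.095]
contact_force: [0.8, -0.7, -1.2]
width: 0.0129
```

```bash
python3 st.py;  python3 -c "
from plan import *
import cv2
cv2.imwrite(f'pics/scene9.png',manip.get_image('scene')[:,:,::-1])
im=cv2.imread('pics/scene9.png')
cv2.imwrite('pics/s9c.png',cv2.resize(im[115:185,250:350],None,fx=8,fy=8,interpolation=cv2.INTER_CUBIC))
"
```

```text
clock 21.725
qpos [-0.5105  0.1369  1.905   0.4746  1.1518 -0.647 ]
qd [ 0.0112 -0.0098 -0.002   0.0046  0.0105  0.0106]
position [ 0.4847 -0.0175  0.1844]
contact_force [ 0.8259 -0.6571 -1.2209]
moment [-0.4644 -0.1983  0.0666]
width 0.012886309083375892
[[ 0.9796 -0.0314  0.1985]
 [-0.1041 -0.9243  0.3673]
 [ 0.1719 -0.3805 -0.9087]]
tilt deg 24.67677709293519
```

View pics/s9c.png

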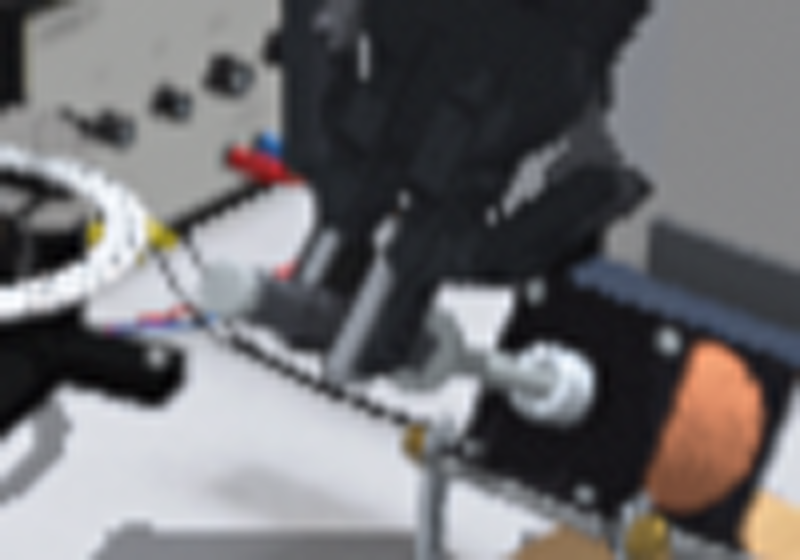

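>>> {"name": "send_rows", "arguments": {
  "increments": [
    [0,0,0.01,0.0014,0],
    [0,0,0.01,0.0014,0],
    [0,0,0.01,0.0014,0],
    [0,0,0,0,0]
  ]
}}

```text
clock: 22.28
position: [0.4845, -0.0439, 0.169]
ee_rot: [-0.191, 0.976, -0.035, 0.095]
contact_force: [2.4, -1.7, -2.4]
width: 0.0127
```

```bash
python3 st.py
```

```text
clock 22.275
qpos [-0.562   0.1672  1.9111  0.4755  1.1401 -0.7093]
qd [ 0.0093 -0.0065  0.0006 -0.0002  0.0044  0.0071]
position [ 0.4845 -0.0439  0.169 ]
contact_force [ 2.3963 -1.6934 -2.3679]
moment [-0.6086 -0.4865 -0.0044]
width 0.012707613194921126
[[ 0.9796 -0.0316  0.1982]
 [-0.1041 -0.9245  0.3668]
 [ 0.1717 -0.3799 -0.9089]]
tilt deg 24.64009633067282
```

>>> {"name": "send_rows", "arguments": {
  "increments": [
    [0,0.0006,0.01,0.0016,0],
    [0,0.0006,0.01,0.0016,0],
    [0,0,0.008,0.0011,0],
    [0,0,0,0,0]
  ]
}}

```text
clock: 22.78
position: [0.4853, -0.0678, 0.1546]
ee_rot: [-0.192, 0.976, -0.035, 0.094]
contact_force: [3.1, -1.3, -0.7]
width: 0.0127
```

```bash
python3 st.py;  python3 -c "
from plan import *
import cv2
cv2.imwrite(f'pics/scene10.png',manip.get_image('scene')[:,:,::-1])
im=cv2.imread('pics/scene10.png')
cv2.imwrite('pics/s10c.png',cv2.resize(im[115:185,250:350],None,fx=8,fy=8,interpolation=cv2.INTER_CUBIC))
"
```

```text
clock 22.775
qpos [-0.6058  0.1989  1.9115  0.4763  1.1299 -0.7626]
qd [ 0.0074 -0.0086 -0.0003 -0.0075 -0.0038  0.0074]
position [ 0.4853 -0.0678  0.1546]
contact_force [ 3.0555 -1.2554 -0.6649]
moment [-0.6051 -0.3536  0.0083]
width 0.012675543379004041
[[ 0.9798 -0.0316  0.1975]
 [-0.1039 -0.9242  0.3676]
 [ 0.1709 -0.3807 -0.9088]]
tilt deg 24.66263094697935
```

View pics/s10c.png

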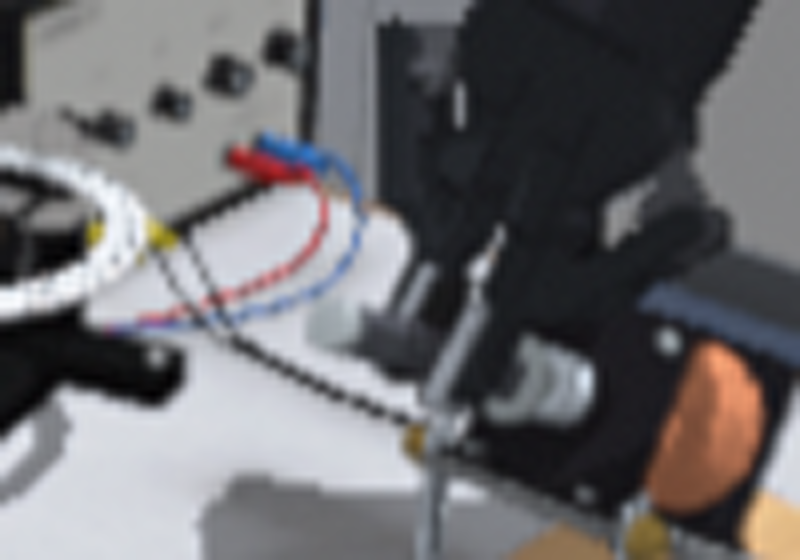

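>>> {"name": "send_rows", "arguments": {
  "increments": [
    [0,0.0003,0.005,0.0007,0],
    [0,0,0.005,0.0007,0],
    [0,0,0,0,0]
  ]
}}

```text
clock: 23.2
position: [0.4854, -0.0756, 0.15]
ee_rot: [-0.192, 0.976, -0.034, 0.094]
contact_force: [2.6, 1.0, 1.1]
width: 0.0125
```

```bash
python3 st.py
```

```text
clock 23.2
qpos [-0.6202  0.2097  1.9111  0.4772  1.1274 -0.781 ]
qd [ 0.0059 -0.0031  0.0002 -0.0033 -0.0028  0.0041]
position [ 0.4854 -0.0756  0.15  ]
contact_force [2.6284 0.9582 1.1232]
moment [-0.1137 -0.4086  0.0044]
width 0.012495743738285763
[[ 0.9798 -0.0308  0.1975]
 [-0.1034 -0.9237  0.3688]
 [ 0.171  -0.3818 -0.9083]]
tilt deg 24.731092494995845
```

>>> {"name": "send_rows", "arguments": {
  "increments": [
    [0,0,0.003,0.0004,0],
    [0,0,0.002,0.0003,0],
    [0,0,0,0,0]
  ]
}}

```text
clock: 23.58
position: [0.4854, -0.08, 0.1475]
ee_rot: [-0.192, 0.976, -0.034, 0.094]
contact_force: [2.5, 1.8, 1.8]
width: 0.0124
```

```bash
python3 st.py;  python3 -c "
from plan import *
import cv2
cv2.imwrite(f'pics/scene11.png',manip.get_image('scene')[:,:,::-1])
im=cv2.imread('pics/scene11.png')
cv2.imwrite('pics/s11c.png',cv2.resize(im[135:185,290:340],None,fx=12,fy=12,interpolation=cv2.INTER_CUBIC))
"
```

```text
clock 23.575
qpos [-0.6279  0.2154  1.9108  0.4769  1.1254 -0.7902]
qd [ 0.     -0.0012  0.0004  0.0005 -0.0008 -0.0001]
position [ 0.4854 -0.08    0.1475]
contact_force [2.5395 1.8216 1.7917]
moment [ 0.0415 -0.4624  0.0361]
width 0.012366855047572862
[[ 0.9798 -0.0307  0.1974]
 [-0.1032 -0.9238  0.3686]
 [ 0.1711 -0.3815 -0.9084]]
tilt deg 24.71666110988769
```

View pics/s11c.png

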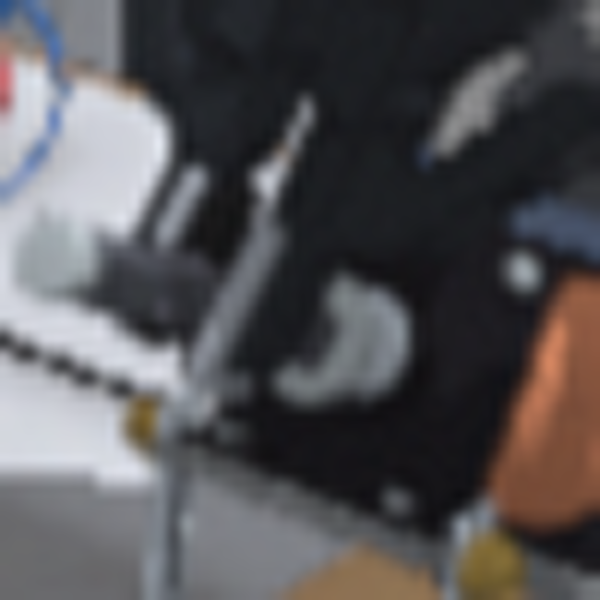

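>>> {"name": "send_rows", "arguments": {
  "increments": [
    [0,0,0.002,0.0003,0],
    [0,0,0.001,0.0001,0],
    [0,0,0,0,0]
  ]
}}

```text
clock: 24.0
position: [0.4854, -0.0826, 0.146]
ee_rot: [-0.192, 0.976, -0.034, 0.094]
contact_force: [3.7, 1.7, 2.4]
width: 0.0126
```

```bash
python3 st.py
```

```text
clock 24.0
qpos [-0.6324  0.2187  1.9107  0.4769  1.1244 -0.7957]
qd [-0.0006  0.0005 -0.0013 -0.0019  0.0004 -0.0004]
position [ 0.4854 -0.0826  0.146 ]
contact_force [3.7236 1.7484 2.3968]
moment [ 0.1151 -0.5123  0.0194]
width 0.012555522159183569
[[ 0.9798 -0.0307  0.1975]
 [-0.1032 -0.9239  0.3686]
 [ 0.1711 -0.3815 -0.9084]]
tilt deg 24.716710617313865
```

>>> {"name": "send_rows", "arguments": {
  "increments": [
    [0,0.0005,0.0015,0.0003,0],
    [0,0,0.0015,0.0002,0],
    [0,0,0,0,0]
  ]
}}

```text
clock: 24.38
position: [0.4855, -0.083, 0.1456]
ee_rot: [-0.195, 0.976, -0.034, 0.094]
contact_force: [1.2, 6.6, 10.0]
width: 0.0125
```

```bash
python3 st.py
```

```text
clock 24.375
qpos [-0.6357  0.2217  1.9096  0.48    1.128  -0.8005]
qd [ 0.0023  0.0009 -0.     -0.0019 -0.0033  0.0012]
position [ 0.4855 -0.083   0.1456]
contact_force [1.1927 6.5617 9.9565]
moment [ 1.0377 -0.456   0.2158]
width 0.012532284987257057
[[ 0.98   -0.0299  0.1969]
 [-0.1031 -0.922   0.3732]
 [ 0.1704 -0.3861 -0.9066]]
tilt deg 24.959462966977497
```

>>> {"name": "send_rows", "arguments": {
  "increments": [
    [0,0,0.0015,-0.0008,0],
    [0,0,0,0,0],
    [0,0,0,0,0]
  ]
}}

```text
clock: 24.75
position: [0.4853, -0.0832, 0.1459]
ee_rot: [-0.196, 0.975, -0.034, 0.094]
contact_force: [3.2, 9.1, 8.5]
width: 0.0126
```

```bash
python3 st.py;  python3 -c "
from plan import *
p,M=pose();turn_for(M)
import cv2
cv2.imwrite(f'pics/scene12.png',manip.get_image('scene')[:,:,::-1])
im=cv2.imread('pics/scene12.png')
cv2.imwrite('pics/s12c.png',cv2.resize(im[135:185,290:340],None,fx=12,fy=12,interpolation=cv2.INTER_CUBIC))
"
```

```text
clock 24.75
qpos [-0.638   0.2224  1.9091  0.4817  1.131  -0.803 ]
qd [ 0.      0.0007  0.0016 -0.0014 -0.0022  0.0008]
position [ 0.4853 -0.0832  0.1459]
contact_force [3.2129 9.1022 8.4812]
moment [ 1.5136 -0.7527  0.3364]
width 0.012553374974084387
[[ 0.98   -0.0297  0.1968]
 [-0.1034 -0.9208  0.376 ]
 [ 0.17   -0.3888 -0.9055]]
tilt deg 25.110572037763628
turn -0.0020241689326798706 dir [ 0.007 -0.864 -0.503] slope 30.21 az -89.55 err -0.21
```

View pics/s12c.png

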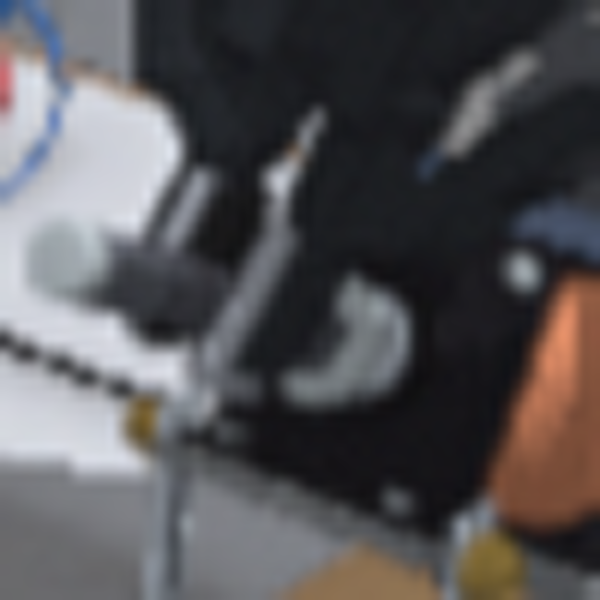

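>>> {"name": "send_rows", "arguments": {
  "increments": [
    [0,0,-0.008,-0.0011,0],
    [0,0,-0.015,-0.0021,0],
    [0,0,-0.02,-0.0028,0],
    [0,0,-0.02,-0.0028,0],
    [0,0,-0.02,-0.0028,0]
  ]
}}

```text
clock: 25.42
position: [0.4848, -0.0136, 0.1867]
ee_rot: [-0.192, 0.976, -0.034, 0.093]
contact_force: [0.5, -0.5, -1.8]
width: 0.013
```

```bash
python3 st.py
```

```text
clock 25.425
qpos [-0.5019  0.1344  1.9012  0.4725  1.1569 -0.6362]
qd [ 0.2792 -0.156  -0.0362 -0.0098  0.0583  0.3333]
position [ 0.4848 -0.0136  0.1867]
contact_force [ 0.4857 -0.4562 -1.7654]
moment [-0.3764 -0.0976  0.0293]
width 0.012950418167236497
[[ 0.9803 -0.0309  0.1953]
 [-0.1024 -0.9241  0.3681]
 [ 0.1691 -0.3809 -0.909 ]]
tilt deg 24.627076566010903
```

>>> {"name": "send_rows", "arguments": {
  "increments": [
    [0,0,-0.02,-0.0028,0],
    [0,0,-0.02,-0.0028,0],
    [0,0,-0.02,-0.0028,0],
    [0,0,-0.02,-0.0028,0],
    [0,0,-0.03,-0.004,0],
    [0,0,-0.03,-0.004,0],
    [0,0,0,0,0]
  ]
}}

```text
clock: 26.3
position: [0.4849, 0.1094, 0.2581]
ee_rot: [-0.192, 0.976, -0.033, 0.094]
contact_force: [0.1, -0.6, -2.3]
width: 0.0126
```

```bash
python3 st.py;  python3 -c "
from plan import *
import cv2
cv2.imwrite(f'pics/scene13.png',manip.get_image('scene')[:,:,::-1])
im=cv2.imread('pics/scene13.png')
cv2.imwrite('pics/s13c.png',cv2.resize(im[105:185,230:340],None,fx=7,fy=7,interpolation=cv2.INTER_CUBIC))
"
```

```text
clock 26.3
qpos [-0.2287  0.0342  1.8226  0.447   1.2036 -0.3077]
qd [-0.0321  0.0204  0.0201 -0.0272 -0.0184 -0.0239]
position [0.4849 0.1094 0.2581]
contact_force [ 0.0819 -0.5631 -2.2852]
moment [-0.251   0.159  -0.0022]
width 0.012578558413958305
[[ 0.9803 -0.0277  0.1957]
 [-0.0997 -0.9242  0.3687]
 [ 0.1706 -0.3809 -0.9087]]
tilt deg 24.670364518969745
```

View pics/s13c.png

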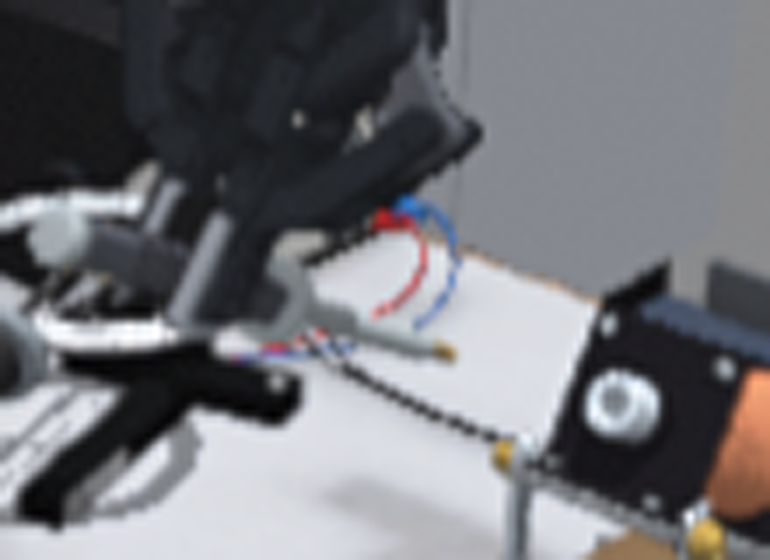

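```bash
python3 - <<'E'
from plan import *
from scipy.optimize import brentq
p,M=pose(); OH=np.array([-.0009,.0024,-.0128])
f=lambda t:(M@R.from_euler('z',t).as_matrix()@UH)[2]
ts=np.linspace(-np.pi,np.pi,73)
for a,b in zip(ts,ts[1:]):
    if f(a)*f(b)<0:
        t=brentq(f,a,b);M2=M@R.from_euler('z',t).as_matrix();d=M2@UH;print(t,d)
        o=np.array([.40,.16,.26])if d[0]<0 else np.array([.36,.14,.26])
        T=o-M2@OH;print('tip',o+d*.16)
        plan(T,t,max(9,int(abs(t)/.18)+1),p=p,M=M,op=0)
E
```

```text
-1.437559930246909 [ 9.86405323e-01 -1.64245362e-01 -8.65010434e-18]
tip [0.51782485 0.11372074 0.26      ]
step 14.499983283182775 end [0.3603 0.1461 0.2485]
[[0, -0.0142, -0.0031, -0.0003, -0.1597], [0, -0.0135, -0.0053, -0.0003, -0.1597], [0, -0.0125, -0.0074, -0.0003, -0.1597], [0, -0.0111, -0.0093, -0.0002, -0.1597], [0, -0.0095, -0.0109, -0.0003, -0.1597], [0, -0.0077, -0.0123, -0.0002, -0.1597], [0, -0.0056, -0.0133, -0.0003, -0.1597], [0, -0.0034, -0.0141, -0.0002, -0.1597]]
[[0, -0.0011, -0.0145, -0.0003, -0.1597]]
2.294012485509835 [-6.89430494e-01  7.24332516e-01 -1.33550195e-16]
tip [0.28969112 0.2758932  0.26      ]
step 7.589863082597994 end [0.4036 0.1625 0.2477]
[[0, -0.0067, -0.0034, 0.001, 0.1765], [0, -0.0072, -0.0022, 0.001, 0.1765], [0, -0.0074, -0.0009, 0.001, 0.1765], [0, -0.0075, 0.0005, 0.001, 0.1765], [0, -0.0073, 0.0018, 0.001, 0.1765], [0, -0.0068, 0.003, 0.001, 0.1765], [0, -0.0062, 0.0042, 0.001, 0.1765], [0, -0.0054, 0.0052, 0.001, 0.1765]]
[[0, -0.0044, 0.006, 0.001, 0.1765], [0, -0.0033, 0.0067, 0.0009, 0.1765], [0, -0.002, 0.0072, 0.001, 0.1765], [0, -0.0008, 0.0074, 0.0009, 0.1765], [0, 0.0006, 0.0075, 0.001, 0.1765]]
```

>>> {"name": "send_rows", "arguments": {
  "increments": [
    [0,-0.014,-0.003,-0.0003,-0.1597],
    [0,-0.0135,-0.0055,-0.0003,-0.1597],
    [0,-0.0125,-0.0075,-0.0003,-0.1597],
    [0,-0.011,-0.0095,-0.0003,-0.1597],
    [0,-0.0095,-0.011,-0.0003,-0.1597],
    [0,-0.0075,-0.0125,-0.0003,-0.1597],
    [0,-0.0055,-0.0135,-0.0003,-0.1597],
    [0,-0.0035,-0.014,-0.0003,-0.1597]
  ]
}}

```text
clock: 27.35
position: [0.3741, 0.1416, 0.2489]
ee_rot: [-0.098, 0.803, 0.556, 0.189]
contact_force: [-0.1, -0.3, -2.7]
width: 0.0127
```

>>> {"name": "send_rows", "arguments": {
  "increments": [
    [0,-0.001,-0.0145,-0.0003,-0.16],
    [0,0,0,0,0],
    [0,0,0,0,0],
    [0,0,0,0,0]
  ]
}}

```text
clock: 27.85
position: [0.3624, 0.1462, 0.2493]
ee_rot: [-0.082, 0.758, 0.616, 0.197]
contact_force: [0.3, 0.2, -1.8]
width: 0.0124
```

```bash
python3 st.py;  python3 -c "
from plan import *
p,M=pose();d=M@UH;print('gauge dir',d,'slope',np.degrees(np.arcsin(d[2])),'origin',p+M@np.array([-.0009,.0024,-.0128]))
import cv2
for n in('scene','top'): cv2.imwrite(f'pics/{n}14.png',manip.get_image(n)[:,:,::-1])
im=cv2.imread('pics/scene14.png')
"
```

```text
clock 27.85
qpos [-0.1999 -0.1666  2.0249  0.4459  1.1886 -1.7146]
qd [ 0.0027  0.0001 -0.001   0.0006  0.0011 -0.0063]
position [0.3624 0.1462 0.2493]
contact_force [ 0.2604  0.2118 -1.7771]
moment [-0.2877  0.2034 -0.0147]
width 0.01236167758495704
[[ 0.1622  0.9668  0.1974]
 [ 0.9017 -0.2265  0.3683]
 [ 0.4008  0.1182 -0.9085]]
tilt deg 24.69971700750309
gauge dir [ 9.85721386e-01 -1.68300127e-01  6.45349927e-04] slope 0.03697582967320659 origin [0.36204898 0.14012663 0.26085551]
```

View pics/scene14.png

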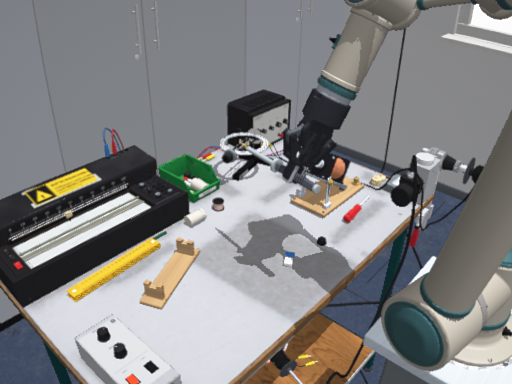

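View pics/top14.png

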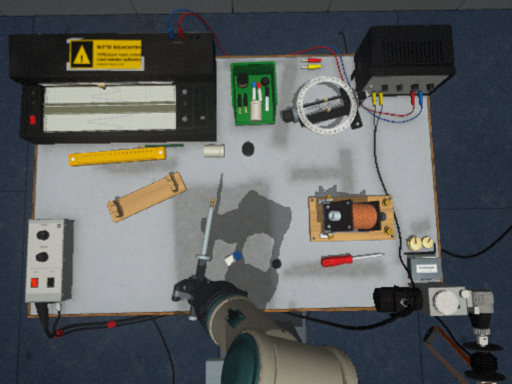

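```bash
python3 -c "
from plan import *
from cam import *
import cv2
im=cv2.imread('pics/scene14.png')
cv2.imwrite('pics/s14c.png',cv2.resize(im[130:210,230:330],None,fx=7,fy=7,interpolation=cv2.INTER_CUBIC))
p,M=pose();d=M@UH;o=p+M@np.array([-.0009,.0024,-.0128])
for x in(-.064,.051,.141,.16):print(x,(proj('scene',o+d*x)-[230,130])*7)
"
```

```text
-0.064 [[604.5234 410.9359]]
0.051 [[309.6808 235.9198]]
0.141 [[111.2162 118.6222]]
0.16 [[72.4919 95.7829]]
```

View pics/s14c.png

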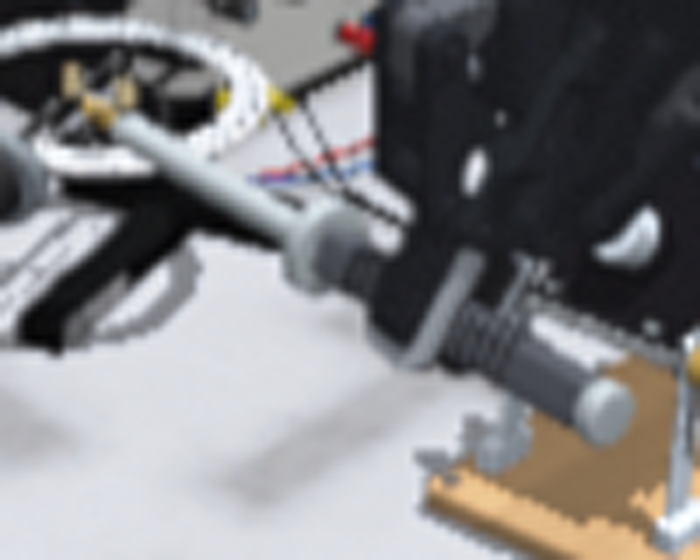

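```bash
python3 st.py; python3 -c "
from rig import manip
print(manip.sign_off())"
```

```text
clock 27.95
qpos [-0.1996 -0.1667  2.0249  0.4461  1.1887 -1.7151]
qd [ 0.0014 -0.0023  0.0018  0.0002  0.0011 -0.0048]
position [0.3623 0.1464 0.2493]
contact_force [-0.4828  0.2338 -2.1325]
moment [-0.3026  0.1716 -0.0384]
width 0.012882522457527459
[[ 0.1614  0.967   0.1972]
 [ 0.9018 -0.2257  0.3685]
 [ 0.4009  0.1183 -0.9085]]
tilt deg 24.70533454729319
the job is handed in; nothing more can be done
None
```

The depth was taken and the job handed in at 27.95 s; sign-off gives no verdict. I lifted the gauge off its rest, seated it in the tube and drew it straight out. It ends held by the handle, level and still.

- **Tilting the hand:** the moves only turn the tool about its own axis, so I tilted it by pushing the arm against its reach limits. That took several tries. The gauge's slope was then within about 0.3° of the tube's 30°.
- **Entry:** my first line-up was about 6 mm off because I paired a picture with a later pose. I found and corrected this before entering the tube.
- **Seating:** the push rose to about 3 N as the plunger moved, then stopped hard at about 13 N. The full travel was about 3 mm more than I had predicted, within my measuring error. The seating rests on the force jump and a blurred view of the collar against the mouth. I could not measure directly that it sat flat.
- **Withdrawal:** I pulled straight back, and the forces were low wherever I read them. Afterwards the plunger visibly stuck out less than before.
- **Final check:** the slope is 0.04° by the arm's pose, and the scene picture agrees. The gauge is about 26 cm above the table at x 0.36, y 0.14, with the tip more than 20 cm from the tube's mouth. In the last top view the driver, eraser, bobbin, can and cap look unmoved. I did not check the end stop separately; 13 N is well below its 150 N.

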